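Put the dust cover over the baked boats

TASK

The blue dust cover is lying on the bench open side up. Turn it over and set it down, open side down, over the two white combustion boats on their metal plate, so that it stands flat on the plate all round with both boats inside. Always set the cover down rather than let it fall, and do not disturb the boats or anything else on the bench.

Things in the scene. Friction and masses are not known exactly. Their poses are not given: they have to be found in the camera images.
- cover_mid (a point): Blue plastic dust cover: a rectangular box without a lid, 116 mm (its x) by 64 mm (its y) by 60 mm (its z), walls and closed face 3 mm thick, about 0.12 kg; it stands steadily on a side or end. This point is its middle, half-way in all three directions; +z points out of the open side (straight up at the start).
- plate_top (a point): Fixed aluminium plate, 180 mm (x) by 130 mm (y), top 10 mm above the bench. This point is the centre of its top face, z up. A brown pad, 98 mm (x) by 46 mm (y), stands 8 mm above the plate at its centre; the boats lie on it along x. When the cover is on, its middle is 30 mm above this point, the cover's x along the plate's x (either way round).
- boat1_mid (a point): Loose white ceramic boat, 91 mm (x) by 18 mm (y) by 13 mm high, open side up, lying on the +y half of the pad; its rim is 21 mm above the plate. This point is its middle.
- boat2_mid (a point): The other boat, the same, on the -y half of the pad.
- jar_mid (a point): Sample jar with a black lid, 52 mm across, 70 mm high, standing 140 mm or more from the plate's centre on the plate's -y side; the point is half-way up. Leave alone.
- dish_mid (a point): Steel weighing dish, 68 mm across, 22 mm high, 140 mm or more from the cover's first place on its -y side; nothing else but the low tongs lies within 100 mm of the cover's middle. The point is half-way up. Leave alone.
- tongs_mid (a point): Steel crucible tongs, 215 mm long, 62 mm wide, 10 mm high, lying between the cover and the plate; the point is in the middle. Leave alone.
Not all that is in view belongs to the job. Of the things like the part that bears plate_top, leave any that is green or orange; of the rest the smaller one is meant.

How it is judged:
By the outcome, as a careful person would: the job done as asked, in the order asked, and still so for the second after the job is handed in, with the robot touching nothing.
It also fails if it takes over 61 s, if anything falls off the work surface, if the arm or the gripper's body presses on something with over 40 N, if the wrist force passes 120 N, or if a joint passes its speed limit or range.

ROBOT

A 6-joint arm with a two-finger parallel gripper is mounted at the origin on the work surface. World frame = base frame: x ahead of the robot, y to its left, z up, the work surface at z = 0. Lengths are in m, angles in rad, forces in N, time in s.
With the tool pointing down it reaches from about 0.225 to 0.875 m from the base axis. Payload 3.4 kg.
Tool frame: the origin (TCP) lies between the finger pads; the fingertips stand 19 mm ahead of it and the grasp point (between the pads) is the TCP (manip.tip_reach is the distance from the TCP to the fingertips, in m); z points along the fingers, x is the direction in which the jaws open and shut, and the axes are right-handed (so a half turn about z gives the same grasp; the last joint's range is limited). The gripper opens to 85 mm and grips with 20 to 120 N. Pads are 22 mm wide; open, the fingers measure 114 mm over their backs; the gripper's body (76 mm by 85 mm) begins 54 mm behind the grasp point. The pads swing forward as they close: fully open they stand 13 mm farther back than shut.
Start: joints at [-1.293, 0.276, 1.505, -0, 1.361, -0.121], TCP at [0.223, -0.53, 0.25] pointing down, gripper open.
Joint ranges: [-2.89, 2.89], [-0.75, 2.08], [0.22, 2.7], [-1.18, 4.32], [0.11, 2.71], [-2.7, 2.7]. Speed limits (rad/s): [2.57, 2.57, 3.14, 3.14, 3.14, 3.14].

INTERFACE

Orientations are given as a unit quaternion [w, x, y, z].
In Python, from rig import manip gives the robot as it stands.
- The arm moves only by the tool send_rows, never from a script. Its arguments are lists of equal length, an entry for each row: "delta_pos": the shift along the tool's x, y, z normalised to -1 to 1, where 1 is 40 cm, a list of three; "angular": the turn, a rotation vector about the tool's x, y, z normalised to -1 to 1, where 1 is 0.08 rad, a list of three. A call has 1 to 5 rows; each row shifts and turns the commanded pose from where the row before left it, along the tool's axes as they then stand; what a row does not reach is not made up. A row lasts 1/12 s, in which the tool goes at most 41.7 mm and 7.16 degrees, less where a joint would pass 70% of its speed; a pose out of reach is approached as far as the arm can. A call with a number of a shift or a turn outside -1 to 1 is refused whole. A call with a gripper value outside its range is refused whole. "hand" is the finger opening in mm, from 0 to 85.4, set as the call begins (left out, the last holds). The fingers move at their own pace and stop on an object; "squeeze" is the grip in N (left out, the last holds). Time passes only in rows, so rows that do not move let the fingers close. It gives the time, the measured TCP pose, the force and the opening at its end, in the units of the state.
- manip.get_state(): the state, without advancing time (a new reading comes with each control period).
- manip.get_image(name): name is "side" or "top"; returns the picture (400x640x3 uint8, blue, green, red); there is no depth.
- manip.calibration(name): a dict with "fx", "fy", "cx", "cy" (pixels), "camera_from_world" (4x4, takes a point from world to camera coordinates). Camera axes: x right, y up, looking along -z (the intrinsics and any distortion apply to the point x, -y, -z); pixel columns grow to the right and rows downward; lengths in m; the calibration is good to about 2 mm. A picture is of the moment at which its call begins. calibration takes no time and is no camera call.
- manip.sign_off(): hands the job in, once; it reports no verdict.
The state is a dict: "clock": time; "qpos": joint angles; "qd": joint speeds; "effort": joint torques, N m; "position": TCP position; "ee_rot": TCP orientation; "contact_force": force on the tool from outside, world axes, zero at the start; "moment": the same for the moment, N m; "width": finger opening in m.
Only numpy, scipy, OpenCV 4.12 (cv2) and the standard library are available. Lean on these libraries where they do the work, as an engineer would, in place of code of your own. Each camera call takes 0.05 s, during which the arm holds its last target.

## Working session

There is one attempt and no reset: what is moved stays moved. The work goes in short steps, Python scripts to look and compute and a tool call to move; the robot and the scene stay as the last step left them, time stands still between calls to the robot, and variables do not carry over. Pictures are saved under pics/ and viewed, and the job is handed in when it is done.

Besides the shell and the picture viewer there is one more tool, called as name(argument=value, ...) on one line, values as JSON. send_rows: Moves the arm, as the interface text tells. Scaled input: -1 to 1 covers 40 cm each way for a shift and 0.08 rad each way for a turn. Its arguments: {"type":"object","properties":{"delta_pos":{"type":"array","items":{"type":"array","items":{"type":"number"}}},"angular":{"type":"array","items":{"type":"array","items":{"type":"number"}}},"hand":{"type":"number"},"squeeze":{"type":"number"}},"required":["delta_pos","angular"]}

```bash
ls; mkdir -p pics; python3 - <<'E'
from rig import manip
import cv2
print(manip.get_state(), manip.tip_reach)
for n in("side","top"):
    cv2.imwrite(f"pics/{n}0.png",manip.get_image(n)); print(n,manip.calibration(n))
E
```

```text
pics
{'clock': 0.0, 'qpos': array([-1.29300224e+00,  2.76587683e-01,  1.50617313e+00, -7.07054729e-06,
        1.36069473e+00, -1.21040687e-01]), 'qd': array([-5.11312012e-04, -5.26551159e-04, -5.69799621e-04, -6.50974263e-04,
        8.61845911e-05, -3.44536357e-04]), 'effort': array([-8.08138193e-04, -4.16781843e+01, -2.45806628e+01, -3.47255127e-04,
        1.12685468e-02, -5.29761067e-06]), 'position': array([ 0.22312782, -0.5293858 ,  0.24942792]), 'ee_rot': array([-6.02412761e-04,  8.33170149e-01, -5.53015945e-01, -7.10423517e-04]), 'contact_force': array([-0.11929815,  0.54341758,  0.05287457]), 'moment': array([ 0.02940773, -0.03091564, -0.02886457]), 'width': 0.08519319574018043} 0.019
side {'fx': 448.05923554136365, 'fy': 448.05923554136365, 'cx': 313.8947080625539, 'cy': 201.40434983560203, 'camera_from_world': array([[-0.92866102, -0.37087869, -0.0061399 ,  0.43011844],
       [ 0.28365192, -0.72072136,  0.63253641, -0.09118824],
       [-0.23901943,  0.58567032,  0.77450629, -1.41366705],
       [ 0.        ,  0.        ,  0.        ,  1.        ]])}
top {'fx': 383.1341305108409, 'fy': 383.1341305108409, 'cx': 312.48984479927606, 'cy': 199.49635449822483, 'camera_from_world': array([[ 0.01687807, -0.9998011 , -0.01062499,  0.09007622],
       [ 0.99494175,  0.0157417 ,  0.09921245, -0.43954619],
       [-0.09902546, -0.01224576,  0.99500955, -1.00465035],
       [ 0.        ,  0.        ,  0.        ,  1.        ]])}
```

View pics/side0.png

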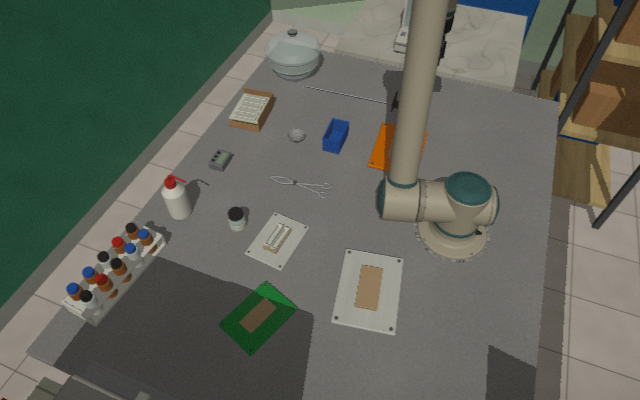

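View pics/top0.png

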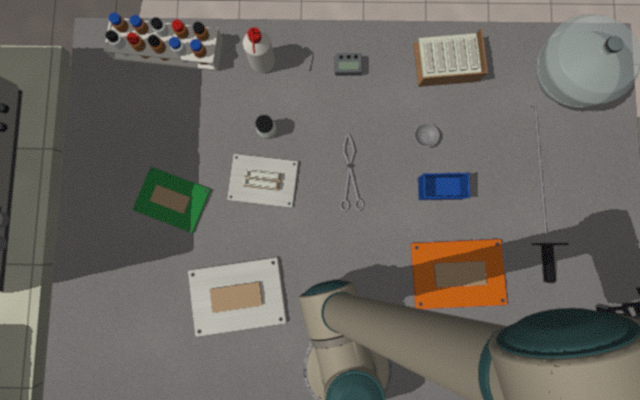

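```bash
python3 - <<'E'
import cv2,numpy as np
a=cv2.imread("pics/top0.png");s=cv2.imread("pics/side0.png")
def c(im,x,y,w,h,k):return cv2.resize(im[y:y+h,x:x+w],None,fx=k,fy=k,interpolation=cv2.INTER_CUBIC)
A=c(a,400,155,90,60,8)
B=c(a,215,140,100,75,8)
C=c(s,310,105,50,60,9)
D=c(s,235,200,80,75,8)
for n,i in zip("ABCD",(A,B,C,D)):cv2.imwrite(f"pics/c_{n}.png",i);print(i.shape)
E
```

```text
(480, 720, 3)
(600, 800, 3)
(540, 450, 3)
(600, 640, 3)
```

View pics/c_A.png

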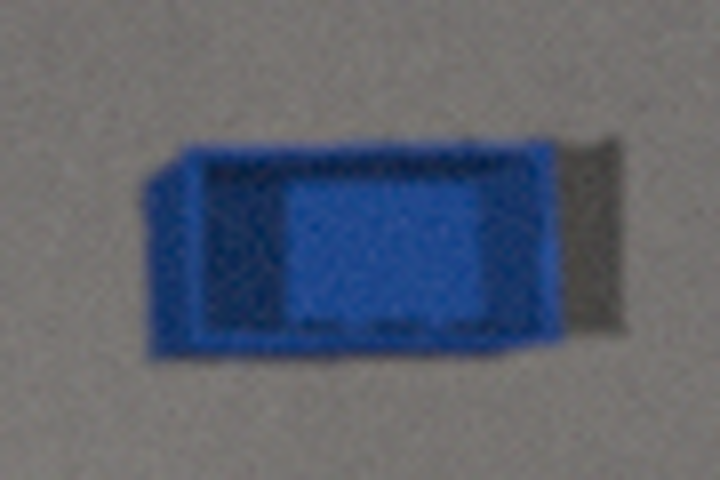

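View pics/c_B.png

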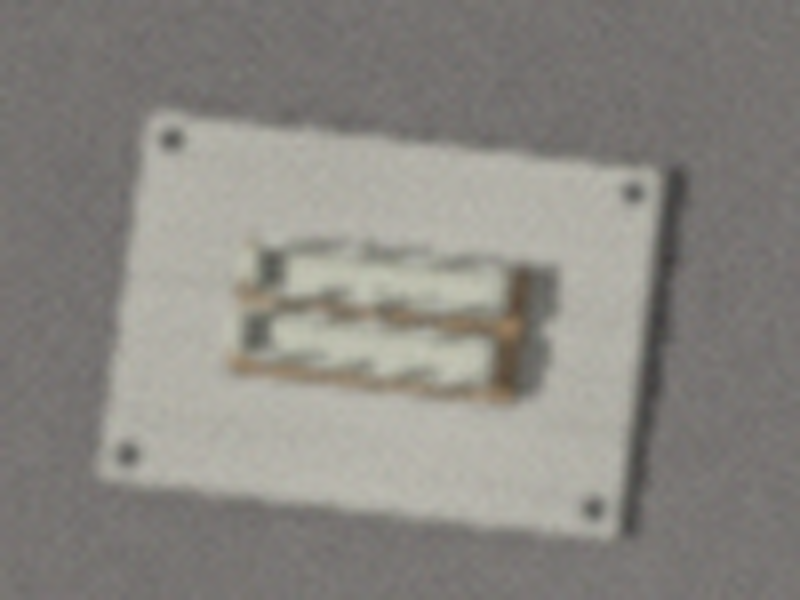

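View pics/c_C.png

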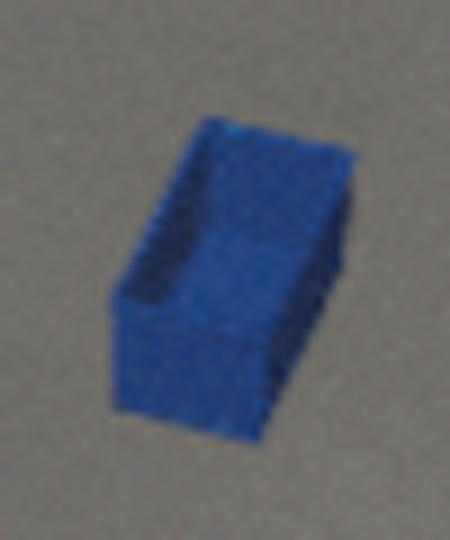

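View pics/c_D.png

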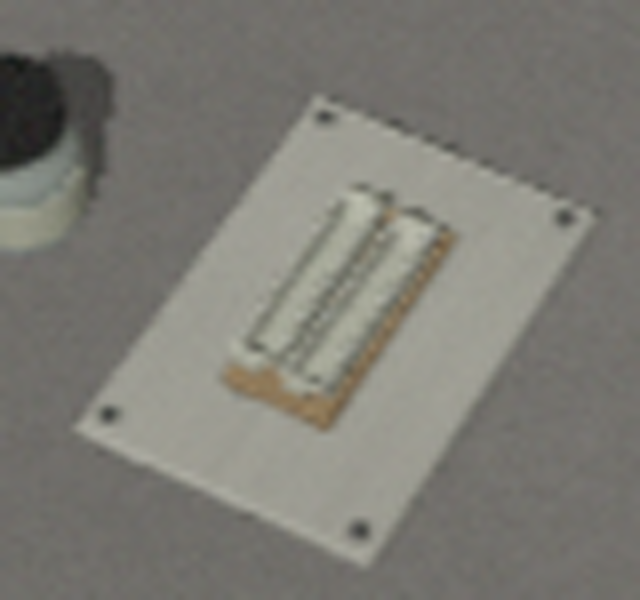

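```bash
cat > h.py <<'E'
import numpy as np
from scipy.spatial.transform import Rotation as R
from scipy.optimize import least_squares
from rig import manip
CAL={n:manip.calibration(n) for n in("side","top")}
def proj(n,P):
    c=CAL[n];P=np.atleast_2d(P);q=P@c["camera_from_world"][:3,:3].T+c["camera_from_world"][:3,3]
    return np.c_[c["cx"]+c["fx"]*q[:,0]/-q[:,2], c["cy"]-c["fy"]*q[:,1]/-q[:,2]]
def full(p,x,y,k): return (np.array(p,float)+.5)/k-.5+[x,y]
def box(p,loc):  # p=x,y,z,yaw
    c,s=np.cos(p[3]),np.sin(p[3]);loc=np.array(loc,float)
    return np.c_[p[0]+c*loc[:,0]-s*loc[:,1],p[1]+s*loc[:,0]+c*loc[:,1],p[2]+loc[:,2]]
def fit(obs,p0,z): # obs list of (cam, local pts, px)
    f=lambda v:np.concatenate([(proj(c,box([v[0],v[1],z,v[2]],l))-px).ravel() for c,l,px in obs])
    r=least_squares(f,p0,loss='soft_l1');return r.x,f(r.x).reshape(-1,2)
E
python3 - <<'E'
from h import *
# cover: world yaw ~ +90 (cover x = +Y, y=-X). 
X,Y=.058,.032
rA=full([(190,148),(553,143),(560,340),(193,345),(152,180),(152,355)],400,155,8)
lA=[(X,-Y,.03),(-X,-Y,.03),(-X,Y,.03),(X,Y,.03),(X,-Y,-.03),(X,Y,-.03)]
rC=full([(205,120),(355,152),(268,338),(113,300),(113,408),(260,440)],310,105,9)
lC=[(-X,-Y,.03),(-X,Y,.03),(X,Y,.03),(X,-Y,.03),(X,-Y,-.03),(X,Y,-.03)]
for o in([("top",lA,rA),("side",lC,rC)],[("top",lA,rA)],[("side",lC,rC)]):
    v,e=fit(o,[.45,-.3,1.57],.03);print("cover",v.round(4),e.round(1).tolist())
a,b=.09,.065
rB=full([(150,112),(665,165),(625,537),(100,482)],215,140,8);lB=[(a,-b,0),(-a,-b,0),(-a,b,0),(a,b,0)]
rD=full([(318,95),(597,213),(370,567),(75,430)],235,200,8);lD=[(-a,-b,0),(-a,b,0),(a,b,0),(a,-b,0)]
p,q=.049,.023
rP=full([(225,380),(330,430),(455,235)],235,200,8);lP=[(p,-q,.008),(p,q,.008),(-p,q,.008)]
for o in([("top",lB,rB),("side",lD,rD)],[("top",lB,rB)],[("side",lD,rD)],[("side",lP,rP)]):
    v,e=fit(o,[.45,.15,1.5],.01);print("plate",v.round(4),e.round(1).tolist())
E
```

```text
cover [ 0.4771 -0.2487  1.5966] [[0.3, 0.0], [-0.2, 0.2], [0.2, 0.1], [0.8, -0.0], [-1.0, -0.3], [-0.2, 1.0], [0.1, -0.3], [-0.1, 0.0], [-0.3, -0.2], [-0.2, -0.2], [-0.3, -0.1], [-0.1, 0.5]]
cover [ 0.4774 -0.2487  1.5922] [[0.3, -0.2], [-0.1, 0.2], [0.1, 0.1], [0.8, -0.3], [-1.0, -0.5], [-0.3, 0.8]]
cover [ 0.4767 -0.2486  1.6044] [[0.1, -0.2], [-0.1, 0.0], [-0.1, -0.2], [0.1, -0.1], [-0.1, 0.0], [0.2, 0.6]]
plate [0.4905 0.2356 1.4778] [[-0.6, -0.3], [-0.1, 0.0], [-0.5, 0.5], [-0.6, 0.2], [-0.4, -0.6], [0.3, -0.7], [0.4, -0.8], [-0.1, -0.6]]
plate [0.4908 0.2344 1.4814] [[-0.3, -0.3], [0.3, -0.2], [0.1, 0.3], [-0.1, 0.2]]
plate [0.4896 0.2379 1.4718] [[-0.2, -0.0], [0.4, 0.1], [0.1, 0.0], [-0.3, -0.1]]
plate [0.4892 0.2381 1.4857] [[-0.0, 0.2], [0.0, -0.4], [0.0, 0.2]]
```

```bash
cat >> h.py <<'E'
def pose():
    s=manip.get_state();q=s["ee_rot"];return s["position"],R.from_quat([q[1],q[2],q[3],q[0]])
def tiltR(yaw,th,s=1):
    """tool x along world angle yaw; th=0 tool down; th>0 tool z tips toward s*(Z x toolx)"""
    x=np.array([np.cos(yaw),np.sin(yaw),0]);Yc=np.array([-np.sin(yaw),np.cos(yaw),0])*s
    z=-np.cos(th)*np.array([0,0,1])+np.sin(th)*Yc
    return R.from_matrix(np.c_[x,np.cross(z,x),z])
def plan(way,start=None):
    """way: list of (pos,R,nrows or None)"""
    p,r=start or pose();p=np.array(p,float)
    for P,Q,n in way:
        d=np.linalg.norm(P-p);a=(r.inv()*Q).magnitude()
        w0=(r.inv()*Q).as_rotvec()
        m=int(np.ceil(max(d/.038,np.abs(w0).max()/.079,1)));n=max(n or m,m)
        print("-- leg",n,"rows; dist %.3f ang %.1f deg"%(d,np.degrees(a)))
        for i in range(n):
            k=n-i
            dp=np.round(r.inv().apply((P-p)/k)/.4,3);w=np.round((r.inv()*Q).as_rotvec()/k/.08,2)
            p=p+r.apply(dp*.4);r=r*R.from_rotvec(w*.08)
            print(dp.tolist(),w.tolist(), "" if (i%5-4 and i<n-1) else "   -> "+str(p.round(4)))
    return p,r
def show():
    s=manip.get_state();p,r=pose();m=r.as_matrix()
    print("t %.2f q"%s["clock"],s["qpos"].round(3),"p",p.round(4),"x",m[:,0].round(3),"z",m[:,2].round(3),"F",s["contact_force"].round(1),"w %.4f"%s["width"])
E
python3 - <<'E'
from h import *
show()
plan([(np.array([.477,-.24,.20]),tiltR(.026,0),None)])
E
```

```text
t 0.10 q [-1.293  0.277  1.506  0.     1.361 -0.121] p [ 0.2232 -0.5295  0.2495] x [ 0.388 -0.922 -0.002] z [-0.     0.002 -1.   ] F [-0.3  0.5  0.2] w 0.0856
-- leg 16 rows; dist 0.388 ang 68.6 deg
[-0.026, -0.054, 0.008] [-0.0, 0.0, -0.94] 
[-0.022, -0.056, 0.008] [-0.0, 0.0, -0.94] 
[-0.018, -0.057, 0.008] [-0.0, 0.0, -0.94] 
[-0.014, -0.059, 0.008] [-0.0, 0.0, -0.94] 
[-0.009, -0.059, 0.008] [-0.0, 0.0, -0.93]    -> [ 0.3022 -0.4391  0.2336]
[-0.005, -0.06, 0.008] [-0.0, 0.0, -0.94] 
[-0.0, -0.06, 0.008] [-0.0, 0.0, -0.93] 
[0.004, -0.06, 0.008] [-0.0, 0.0, -0.94] 
[0.009, -0.06, 0.008] [-0.0, 0.0, -0.93] 
[0.013, -0.059, 0.008] [-0.0, 0.0, -0.94]    -> [ 0.3815 -0.3482  0.2178]
[0.018, -0.057, 0.007] [-0.0, 0.0, -0.93] 
[0.022, -0.056, 0.008] [-0.0, 0.0, -0.94] 
[0.026, -0.054, 0.007] [-0.0, 0.0, -0.93] 
[0.03, -0.052, 0.008] [-0.01, 0.0, -0.94] 
[0.034, -0.05, 0.007] [-0.0, 0.0, -0.93]    -> [ 0.4609 -0.258   0.203 ]
[0.038, -0.047, 0.008] [-0.01, 0.01, -0.94]    -> [ 0.477  -0.24    0.1998]
```

send_rows(delta_pos=[[-0.026, -0.054, 0.008], [-0.022, -0.056, 0.008], [-0.018, -0.057, 0.008], [-0.014, -0.059, 0.008], [-0.009, -0.059, 0.008]], angular=[[0, 0, -0.94], [0, 0, -0.94], [0, 0, -0.94], [0, 0, -0.94], [0, 0, -0.93]], hand=85, squeeze=50)

```text
clock: 0.52
position: [0.3028, -0.4384, 0.2337]
ee_rot: [-0.0, 0.922, -0.386, -0.0]
contact_force: [0.3, -0.7, -0.8]
width: 0.0848
```

send_rows(delta_pos=[[-0.005, -0.06, 0.008], [0, -0.06, 0.008], [0.004, -0.06, 0.008], [0.009, -0.06, 0.008], [0.013, -0.059, 0.008]], angular=[[0, 0, -0.94], [0, 0, -0.93], [0, 0, -0.94], [0, 0, -0.93], [0, 0, -0.94]])

```text
clock: 0.93
position: [0.3821, -0.3474, 0.2178]
ee_rot: [-0.0, 0.978, -0.208, -0.0]
contact_force: [0.3, 0.2, 0.3]
width: 0.0849
```

send_rows(delta_pos=[[0.018, -0.057, 0.007], [0.022, -0.056, 0.008], [0.026, -0.054, 0.007], [0.03, -0.052, 0.008], [0.034, -0.05, 0.007]], angular=[[0, 0, -0.93], [0, 0, -0.94], [0, 0, -0.93], [0, 0, -0.94], [0, 0, -0.93]])

```text
clock: 1.35
position: [0.4615, -0.2574, 0.203]
ee_rot: [-0.0, 1.0, -0.023, -0.0]
contact_force: [0.8, -0.6, -0.0]
width: 0.0852
```

send_rows(delta_pos=[[0.038, -0.047, 0.008], [0, 0, 0]], angular=[[0, 0, -0.94], [0, 0, 0]])

```text
clock: 1.52
position: [0.479, -0.2372, 0.1993]
ee_rot: [-0.002, 1.0, 0.016, 0.0]
contact_force: [0.3, 0.2, 0.1]
width: 0.0853
```

send_rows(delta_pos=[[0, 0, 0], [0, 0, 0]], angular=[[-0.87, 0, 0], [-0.87, 0, 0]])

```text
clock: 1.68
position: [0.4772, -0.2414, 0.2]
ee_rot: [0.071, 0.997, 0.012, 0.001]
contact_force: [-0.5, -0.8, -0.3]
width: 0.085
```

```bash
python3 -c "
from h import *
show()"
```

```text
t 1.68 q [-0.52   0.222  1.721 -0.135  1.129 -0.491] p [ 0.4772 -0.2414  0.2   ] x [ 1.     0.025 -0.   ] z [ 0.003 -0.142 -0.99 ] F [-0.5 -0.8 -0.3] w 0.0850
```

```bash
python3 - <<'E'
from h import *
plan([(np.array([.477,-.241,.12]),tiltR(.026,-np.radians(20)),None),(np.array([.477,-.241,.04]),tiltR(.026,-np.radians(20)),4)])
E
```

```text
-- leg 3 rows; dist 0.080 ang 11.9 deg
[-0.0, -0.01, 0.066] [-0.86, 0.0, -0.0] 
[-0.0, -0.014, 0.065] [-0.86, 0.0, -0.01] 
[-0.0, -0.019, 0.064] [-0.87, 0.01, -0.0]    -> [ 0.4772 -0.241   0.12  ]
-- leg 4 rows; dist 0.080 ang 0.0 deg
[-0.0, -0.017, 0.047] [0.0, -0.0, -0.0] 
[-0.0, -0.017, 0.047] [0.0, -0.0, -0.0] 
[-0.0, -0.017, 0.047] [0.0, -0.0, -0.0] 
[-0.0, -0.017, 0.047] [0.0, -0.0, -0.0]    -> [ 0.4772 -0.2411  0.04  ]
```

send_rows(delta_pos=[[0, -0.01, 0.066], [0, -0.014, 0.065], [0, -0.019, 0.064], [0, 0, 0]], angular=[[-0.86, 0, 0], [-0.86, 0, -0.01], [-0.87, 0.01, 0], [0, 0, 0]])

```text
clock: 2.02
position: [0.4719, -0.2361, 0.1146]
ee_rot: [0.17, 0.985, 0.015, -0.003]
contact_force: [-1.4, 1.3, -0.5]
width: 0.0849
```

```bash
python3 - <<'E'
from h import *
import cv2
show()
A=manip.get_image("top")[110:260,380:540];B=manip.get_image("side")[50:200,280:440]
cv2.imwrite("pics/pre1.png",cv2.resize(np.hstack([A,B]),(800,375)))
plan([(np.array([.477,-.241,.04]),tiltR(.026,-np.radians(20)),4)])
E
```

```text
t 2.02 q [-0.392  0.291  1.92  -0.428  0.844 -0.151] p [ 0.4719 -0.2361  0.1146] x [ 1.     0.029 -0.012] z [-0.001 -0.335 -0.942] F [-1.4  1.3 -0.5] w 0.0849
-- leg 4 rows; dist 0.080 ang 0.3 deg
[0.0, -0.016, 0.047] [-0.01, 0.0, 0.01] 
[0.001, -0.016, 0.047] [-0.02, 0.01, 0.01] 
[0.0, -0.016, 0.047] [-0.01, 0.0, 0.01] 
[0.001, -0.016, 0.048] [-0.02, 0.01, 0.02]    -> [ 0.4771 -0.2409  0.0399]
```

View pics/pre1.png

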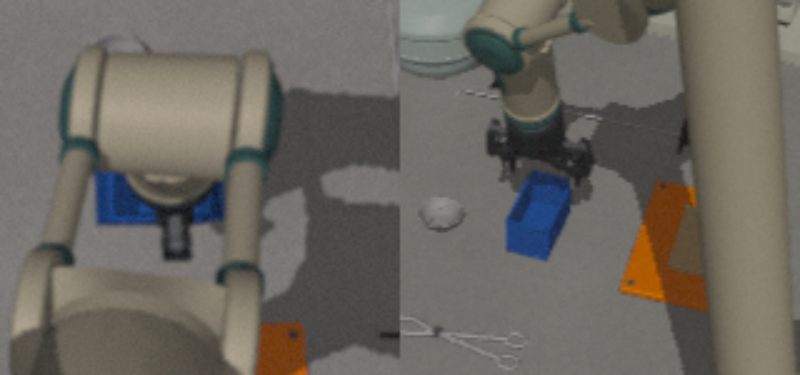

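```bash
python3 -c "
from h import *
show()
plan([(np.array([.477,-.241,.04]),tiltR(.026,-np.radians(20)),5)])"
```

```text
t 2.12 q [-0.395  0.288  1.909 -0.425  0.847 -0.156] p [ 0.4764 -0.2393  0.1197] x [ 1.     0.029 -0.003] z [ 0.007 -0.338 -0.941] F [0.4 0.2 0.1] w 0.0851
-- leg 5 rows; dist 0.080 ang 0.3 deg
[0.0, -0.013, 0.038] [-0.01, 0.0, 0.01] 
[0.0, -0.013, 0.038] [-0.01, 0.0, 0.01] 
[0.001, -0.012, 0.038] [-0.01, 0.01, 0.01] 
[0.0, -0.013, 0.037] [-0.01, 0.0, 0.01] 
[0.001, -0.013, 0.038] [-0.02, 0.01, 0.01]    -> [ 0.4771 -0.2409  0.0399]
```

send_rows(delta_pos=[[0, -0.016, 0.046], [0, -0.016, 0.046], [0.001, -0.014, 0.042], [0, -0.01, 0.03], [0.001, -0.006, 0.018]], angular=[[-0.01, 0, 0.01], [-0.01, 0, 0.01], [-0.01, 0.01, 0.01], [-0.01, 0, 0.01], [-0.01, 0, 0.01]])

```text
clock: 2.53
position: [0.4793, -0.2433, 0.0443]
ee_rot: [0.175, 0.985, 0.01, 0.004]
contact_force: [-0.6, -0.3, -1.1]
width: 0.0848
```

send_rows(delta_pos=[[0, -0.001, 0.004], [0, 0, 0]], angular=[[0, 0, 0], [0, 0, 0]])

```text
clock: 2.7
position: [0.4791, -0.2428, 0.0428]
ee_rot: [0.175, 0.985, 0.011, 0.004]
contact_force: [-0.3, 0.5, 0.5]
width: 0.0851
```

```bash
python3 -c "
from h import *
show()"
```

```text
t 2.70 q [-0.397  0.398  1.997 -0.531  0.665 -0.011] p [ 0.4791 -0.2428  0.0428] x [1.    0.023 0.004] z [ 0.012 -0.344 -0.939] F [-0.3  0.5  0.5] w 0.0851
```

send_rows(delta_pos=[[-0.004, 0, 0.004], [0, 0, 0], [0, 0, 0], [0, 0, 0], [0, 0, 0]], angular=[[0, 0, 0], [0, 0, 0], [0, 0, 0], [0, 0, 0], [0, 0, 0]], hand=50, squeeze=50)

```text
clock: 3.12
position: [0.4773, -0.2425, 0.0416]
ee_rot: [0.175, 0.984, 0.011, 0.004]
contact_force: [-0.5, 1.1, 6.2]
width: 0.0633
```

send_rows(delta_pos=[[0, 0, 0], [0, 0, 0], [0, 0, 0]], angular=[[0, 0, 0], [0, 0, 0], [0, 0, 0]])

```text
clock: 3.37
position: [0.4773, -0.2425, 0.0416]
ee_rot: [0.175, 0.984, 0.011, 0.004]
contact_force: [-0.7, -0.2, 6.8]
width: 0.0634
```

```bash
python3 - <<'E'
from h import *
show()
a=np.radians
p,r=pose()
plan([(p+[0,0,.09],tiltR(.026,a(-20)),4),(p+[0,0,.09],tiltR(.026,a(70)),None)])
E
```

```text
t 3.37 q [-0.398  0.398  2.002 -0.536  0.659 -0.007] p [ 0.4773 -0.2425  0.0416] x [1.    0.024 0.005] z [ 0.013 -0.345 -0.939] F [-0.7 -0.2  6.8] w 0.0634
-- leg 4 rows; dist 0.090 ang 0.3 deg
[0.0, 0.019, -0.053] [0.01, -0.01, -0.01] 
[0.0, 0.019, -0.053] [0.01, -0.01, -0.01] 
[0.0, 0.02, -0.053] [0.01, -0.01, -0.01] 
[0.001, 0.019, -0.052] [0.01, -0.02, -0.01]    -> [ 0.4774 -0.2425  0.1314]
-- leg 20 rows; dist 0.000 ang 90.0 deg
[-0.0, 0.0, -0.0] [0.98, -0.0, -0.0] 
[-0.0, 0.0, -0.0] [0.98, -0.0, -0.0] 
[-0.0, 0.0, -0.0] [0.98, -0.0, -0.0] 
[-0.0, 0.0, -0.0] [0.98, -0.0, -0.0] 
[-0.0, 0.0, -0.0] [0.98, -0.0, -0.0]    -> [ 0.4774 -0.2425  0.1314]
[-0.0, 0.0, -0.0] [0.98, -0.0, -0.0] 
[-0.0, 0.0, -0.0] [0.98, -0.0, -0.0] 
[-0.0, 0.0, -0.0] [0.98, -0.0, -0.0] 
[-0.0, 0.0, -0.0] [0.98, -0.0, -0.0] 
[-0.0, 0.0, -0.0] [0.98, -0.0, -0.0]    -> [ 0.4774 -0.2425  0.1314]
[-0.0, 0.0, -0.0] [0.98, -0.0, -0.0] 
[-0.0, -0.0, -0.0] [0.98, -0.0, -0.0] 
[-0.0, -0.0, -0.0] [0.98, -0.0, -0.0] 
[-0.0, -0.0, -0.0] [0.98, -0.0, -0.0] 
[-0.0, -0.0, -0.0] [0.99, -0.0, -0.0]    -> [ 0.4774 -0.2425  0.1314]
[-0.0, -0.0, -0.0] [0.98, -0.0, -0.0] 
[-0.0, -0.0, -0.0] [0.99, -0.0, -0.0] 
[-0.0, -0.0, -0.0] [0.98, -0.0, -0.0] 
[-0.0, -0.0, -0.0] [0.99, -0.0, -0.0] 
[-0.0, -0.0, -0.0] [0.98, -0.0, -0.0]    -> [ 0.4774 -0.2425  0.1314]
```

send_rows(delta_pos=[[0, 0.01, -0.026], [0, 0.019, -0.053], [0, 0.019, -0.053], [0, 0.019, -0.053], [0.001, 0.01, -0.026]], angular=[[0.01, -0.01, -0.01], [0.01, -0.01, -0.01], [0.01, -0.01, -0.01], [0.01, -0.01, 0], [0.3, 0, 0]])

```text
clock: 3.78
position: [0.4773, -0.2415, 0.1323]
ee_rot: [0.161, 0.987, 0.013, 0.003]
contact_force: [0.4, 0.1, -0.8]
width: 0.0632
```

send_rows(delta_pos=[[0, 0, 0], [0, 0, 0], [0, 0, 0], [0, 0, 0], [0, 0, 0]], angular=[[0.7, 0, 0], [0.95, 0, 0], [0.95, 0, 0], [0.95, 0, 0], [0.95, 0, 0]])

```text
clock: 4.2
position: [0.4769, -0.2417, 0.1307]
ee_rot: [-0.02, 1.0, 0.013, -0.0]
contact_force: [-0.1, -0.4, -1.6]
width: 0.0634
```

```bash
python3 - <<'E'
from h import *
show()
E
```

```text
t 4.20 q [-0.62   0.321  1.76   0.036  1.085 -0.664] p [ 0.4769 -0.2417  0.1307] x [1.    0.026 0.   ] z [-0.001  0.04  -0.999] F [-0.1 -0.4 -1.6] w 0.0634
```

send_rows(delta_pos=[[0, 0, 0], [0, 0, 0], [0, 0, 0], [0, 0, 0], [0, 0, 0]], angular=[[0.95, 0, 0], [0.95, 0, 0], [0.95, 0, 0], [0.95, 0, 0], [0.95, 0, 0]])

```text
clock: 4.62
position: [0.4769, -0.2424, 0.1304]
ee_rot: [-0.208, 0.978, 0.012, -0.003]
contact_force: [-0.5, -0.7, -1.1]
width: 0.0633
```

send_rows(delta_pos=[[0, 0, 0], [0, 0, 0], [0, 0, 0], [0, 0, 0], [0, 0, 0]], angular=[[0.95, 0, 0], [0.95, 0, 0], [0.95, 0, 0], [0.95, 0, 0], [0.95, 0, 0]])

```text
clock: 5.03
position: [0.4769, -0.2426, 0.13]
ee_rot: [-0.389, 0.921, 0.011, -0.005]
contact_force: [-0.6, 1.0, -1.1]
width: 0.0638
```

```bash
python3 - <<'E'
from h import *
import cv2
show()
A=manip.get_image("top")[110:260,380:540];B=manip.get_image("side")[50:200,280:440]
cv2.imwrite("pics/rot1.png",cv2.resize(np.hstack([A,B]),(800,375)))
p,r=pose()
plan([(p,tiltR(.026,np.radians(70)),5)])
E
```

```text
t 5.03 q [-0.894  0.617  1.529  0.452  1.67  -1.033] p [ 0.4769 -0.2426  0.13  ] x [ 1.     0.025 -0.   ] z [-0.018  0.716 -0.697] F [-0.6  1.  -1.1] w 0.0638
-- leg 6 rows; dist 0.000 ang 24.2 deg
[0.0, 0.0, 0.0] [0.88, -0.0, -0.01] 
[0.0, 0.0, 0.0] [0.88, -0.0, -0.01] 
[0.0, 0.0, 0.0] [0.88, -0.0, -0.01] 
[0.0, 0.0, 0.0] [0.88, -0.0, -0.01] 
[0.0, 0.0, 0.0] [0.89, -0.0, -0.01]    -> [ 0.4763 -0.2436  0.1275]
[0.0, 0.0, 0.0] [0.88, -0.0, -0.01]    -> [ 0.4763 -0.2436  0.1275]
```

View pics/rot1.png

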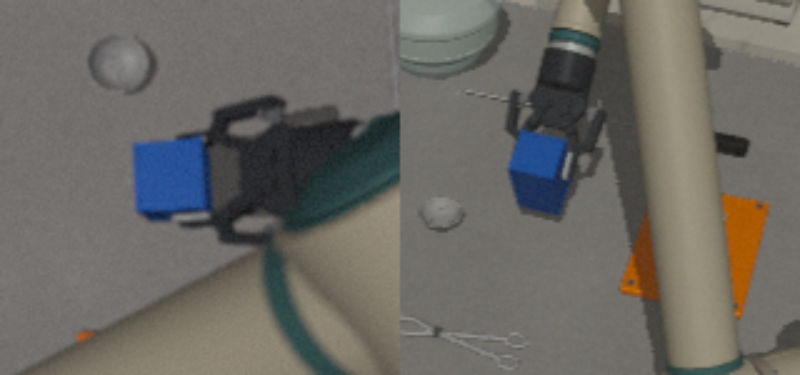

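send_rows(delta_pos=[[0, 0, 0], [0, 0, 0], [0, 0, 0], [0, 0, 0], [0, 0, 0]], angular=[[0.9, 0, -0.01], [0.9, 0, -0.01], [0.9, 0, -0.01], [0.9, 0, -0.01], [0.9, 0, -0.01]])

```text
clock: 5.55
position: [0.4771, -0.2419, 0.1306]
ee_rot: [-0.546, 0.837, 0.013, -0.006]
contact_force: [0.8, -0.2, -1.5]
width: 0.0636
```

send_rows(delta_pos=[[0, 0, 0], [0, 0, 0], [0, 0, 0]], angular=[[0.6, 0, -0.01], [0.18, 0, 0], [0, 0, 0]])

```text
clock: 5.8
position: [0.4768, -0.2418, 0.1294]
ee_rot: [-0.572, 0.82, 0.012, -0.007]
contact_force: [-0.0, 1.3, -1.0]
width: 0.0632
```

```bash
python3 - <<'E'
from h import *
show()
p,r=pose()
plan([(np.array([.477,-.243,.070]),tiltR(.026,np.radians(70)),5)])
E
```

```text
t 5.80 q [-0.955  0.819  1.454  0.596  1.953 -1.098] p [ 0.4768 -0.2418  0.1294] x [1.    0.028 0.002] z [-0.026  0.938 -0.345] F [-0.   1.3 -1. ] w 0.0632
-- leg 5 rows; dist 0.059 ang 0.2 deg
[0.0, 0.028, 0.01] [0.01, 0.0, 0.01] 
[0.0, 0.028, 0.01] [0.01, 0.0, 0.0] 
[0.0, 0.028, 0.009] [0.01, 0.01, 0.01] 
[0.0, 0.028, 0.01] [0.01, 0.0, 0.0] 
[0.0, 0.028, 0.009] [0.0, 0.01, 0.01]    -> [ 0.4769 -0.243   0.0702]
```

send_rows(delta_pos=[[0, 0.034, 0.012], [0, 0.034, 0.012], [0, 0.034, 0.012], [0, 0.026, 0.008], [0, 0.012, 0.004]], angular=[[0.01, 0, 0.01], [0.01, 0, 0], [0.01, 0.01, 0.01], [0.01, 0, 0], [0, 0.01, 0]])

```text
clock: 6.22
position: [0.4767, -0.2429, 0.0688]
ee_rot: [-0.574, 0.819, 0.011, -0.007]
contact_force: [-0.5, -0.1, -1.1]
width: 0.0634
```

send_rows(delta_pos=[[0, 0, 0], [0, 0, 0]], angular=[[0, 0, 0], [0, 0, 0]])

```text
clock: 6.38
position: [0.477, -0.2432, 0.0707]
ee_rot: [-0.574, 0.819, 0.011, -0.007]
contact_force: [0.3, -0.2, -0.1]
width: 0.0635
```

```bash
python3 - <<'E'
from h import *
import cv2
show()
A=manip.get_image("top")[110:260,380:540];B=manip.get_image("side")[50:200,280:440]
cv2.imwrite("pics/stand1.png",cv2.resize(np.hstack([A,B]),(800,375)))
E
```

```text
t 6.38 q [-0.957  0.895  1.469  0.581  1.882 -1.151] p [ 0.477  -0.2432  0.0707] x [1.    0.026 0.002] z [-0.024  0.94  -0.34 ] F [ 0.3 -0.2 -0.1] w 0.0635
```

View pics/stand1.png

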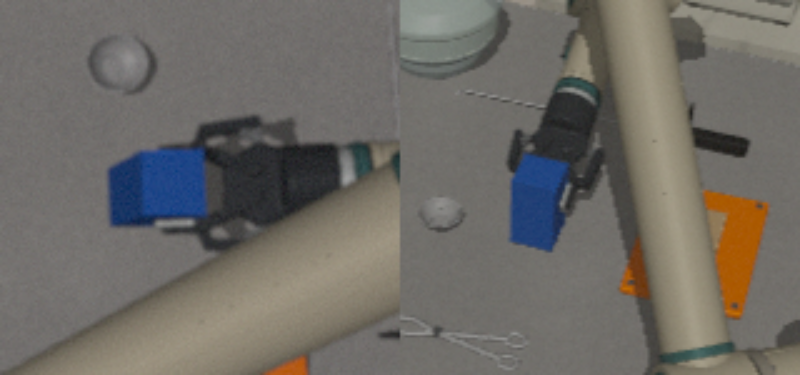

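send_rows(delta_pos=[[0, 0.005, 0.002], [0, 0.005, 0.002], [0, 0, 0]], angular=[[0, 0, 0], [0, 0, 0], [0, 0, 0]])

```text
clock: 6.73
position: [0.477, -0.2432, 0.0665]
ee_rot: [-0.574, 0.819, 0.011, -0.007]
contact_force: [-0.0, 0.2, -0.6]
width: 0.0636
```

send_rows(delta_pos=[[0, 0.003, 0.001], [0, 0, 0]], angular=[[0, 0, 0], [0, 0, 0]])

```text
clock: 6.9
position: [0.477, -0.2432, 0.0653]
ee_rot: [-0.574, 0.819, 0.011, -0.007]
contact_force: [-1.0, 0.6, 0.2]
width: 0.0635
```

send_rows(delta_pos=[[0, 0.003, 0.001], [0, 0, 0]], angular=[[0, 0, 0], [0, 0, 0]])

```text
clock: 7.07
position: [0.477, -0.2432, 0.0639]
ee_rot: [-0.574, 0.819, 0.011, -0.007]
contact_force: [0.3, 0.3, -0.6]
width: 0.0633
```

send_rows(delta_pos=[[0, 0.0025, 0.001], [0, 0, 0]], angular=[[0, 0, 0], [0, 0, 0]])

```text
clock: 7.23
position: [0.477, -0.2432, 0.0628]
ee_rot: [-0.574, 0.819, 0.011, -0.007]
contact_force: [-0.5, -0.7, -1.0]
width: 0.0632
```

send_rows(delta_pos=[[0, 0.0025, 0.001], [0, 0, 0]], angular=[[0, 0, 0], [0, 0, 0]])

```text
clock: 7.4
position: [0.477, -0.2432, 0.0628]
ee_rot: [-0.574, 0.819, 0.011, -0.006]
contact_force: [0.2, -1.3, 3.2]
width: 0.0633
```

send_rows(delta_pos=[[0, 0.0025, 0.001], [0, 0, 0]], angular=[[0, 0, 0], [0, 0, 0]])

```text
clock: 7.57
position: [0.477, -0.2432, 0.0627]
ee_rot: [-0.575, 0.818, 0.011, -0.006]
contact_force: [0.0, -2.5, 7.0]
width: 0.0635
```

send_rows(delta_pos=[[0, -0.003, -0.001], [0, 0, 0]], angular=[[0, 0, 0], [0, 0, 0]])

```text
clock: 7.73
position: [0.477, -0.2431, 0.0627]
ee_rot: [-0.574, 0.819, 0.011, -0.006]
contact_force: [0.1, -1.9, 3.7]
width: 0.0635
```

send_rows(delta_pos=[[0, 0, 0], [0, 0, 0], [0, 0, 0], [0, 0, 0], [0, 0, 0]], angular=[[0, 0, 0], [0, 0, 0], [0, 0, 0], [0, 0, 0], [0, 0, 0]], hand=85)

```text
clock: 8.15
position: [0.477, -0.243, 0.0619]
ee_rot: [-0.574, 0.819, 0.011, -0.007]
contact_force: [-0.9, -0.4, 0.1]
width: 0.0854
```

```bash
python3 - <<'E'
from h import *
show()
p,r=pose()
q=p-.12*r.apply([0,0,1]);print(q)
plan([(q,r,5)])
E
```

```text
t 8.15 q [-0.957  0.906  1.471  0.578  1.87  -1.158] p [ 0.477  -0.243   0.0619] x [1.    0.026 0.002] z [-0.024  0.94  -0.341] F [-0.9 -0.4  0.1] w 0.0854
[ 0.47981847 -0.35576664  0.10284744]
-- leg 5 rows; dist 0.120 ang 0.0 deg
[0.0, -0.0, -0.06] [0.0, 0.0, 0.0] 
[0.0, -0.0, -0.06] [0.0, 0.0, 0.0] 
[0.0, -0.0, -0.06] [0.0, 0.0, 0.0] 
[0.0, -0.0, -0.06] [0.0, 0.0, 0.0] 
[0.0, -0.0, -0.06] [0.0, 0.0, 0.0]    -> [ 0.4798 -0.3558  0.1028]
```

send_rows(delta_pos=[[0, 0, -0.025], [0, 0, -0.06], [0, 0, -0.08], [0, 0, -0.08], [0, 0, -0.08]], angular=[[0, 0, 0], [0, 0, 0], [0, 0, 0], [0, 0, 0], [0, 0, 0]])

```text
clock: 8.57
position: [0.4799, -0.3669, 0.1074]
ee_rot: [-0.574, 0.819, 0.011, -0.007]
contact_force: [0.9, -0.2, -0.9]
width: 0.0848
```

```bash
python3 - <<'E'
from h import *
import cv2
show()
t=manip.get_image("top");s=manip.get_image("side")
cv2.imwrite("pics/t2.png",t);cv2.imwrite("pics/s2.png",s)
A=t[150:220,400:490];B=s[85:155,310:400]
cv2.imwrite("pics/stand2.png",np.hstack([cv2.resize(A,None,fx=4.4,fy=4.4,interpolation=2),cv2.resize(B,None,fx=4.4,fy=4.4,interpolation=2)]))
E
```

```text
t 8.57 q [-1.038  0.961  1.16   0.565  2.119 -1.066] p [ 0.4799 -0.3669  0.1074] x [1.    0.026 0.002] z [-0.024  0.94  -0.342] F [ 0.9 -0.2 -0.9] w 0.0848
```

View pics/stand2.png

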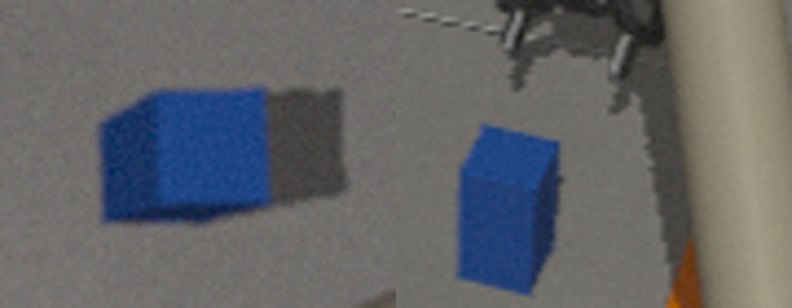

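```bash
python3 - <<'E'
from h import *
X,Y,H=.03,.032,.116
rA=full([(157,92),(266,88),(270,204),(157,213),(102,123),(103,220)],400,150,4.4)
lA=[(X,-Y,H),(-X,-Y,H),(-X,Y,H),(X,Y,H),(X,-Y,0),(X,Y,0)]
rC=full([(89,127),(162,143),(139,188),(64,172),(64,276),(135,293)],310,85,4.4)
lC=[(-X,-Y,H),(-X,Y,H),(X,Y,H),(X,-Y,H),(X,-Y,0),(X,Y,0)]
for o in([("top",lA,rA),("side",lC,rC)],[("top",lA,rA)],[("side",lC,rC)]):
    v,e=fit(o,[.477,-.25,1.6],0);print(v.round(4),e.round(1).tolist())
E
```

```text
[ 0.474  -0.2336  1.5922] [[0.0, -0.3], [-0.1, 0.4], [0.1, 0.1], [1.0, -1.8], [-0.5, 0.0], [0.0, 1.2], [-0.1, -0.5], [0.4, -0.1], [0.2, 0.4], [-0.1, -0.2], [-0.5, 0.3], [-0.2, 0.6]]
[ 0.4741 -0.2335  1.5876] [[0.0, -0.4], [-0.1, 0.5], [-0.0, 0.2], [0.8, -1.9], [-0.5, -0.0], [-0.1, 1.1]]
[ 0.4742 -0.2343  1.603 ] [[-0.2, -0.5], [0.3, -0.3], [0.4, 0.2], [-0.1, -0.2], [-0.4, 0.2], [-0.0, 0.5]]
```

```bash
python3 - <<'E'
from h import *
a=np.radians
show()
plan([(np.array([.479,-.34,.22]),tiltR(.025,a(50)),None),(np.array([.4762,-.2257,.20]),tiltR(.025,a(-20)),None),(np.array([.4762,-.2257,.0915]),tiltR(.025,a(-20)),6)])
E
```

```text
t 8.67 q [-1.041  0.961  1.155  0.564  2.117 -1.067] p [ 0.48   -0.3703  0.1073] x [1.    0.022 0.005] z [-0.019  0.938 -0.347] F [ 0.4 -1.1 -1.2] w 0.0851
-- leg 5 rows; dist 0.117 ang 19.7 deg
[0.0, -0.058, -0.005] [-0.86, -0.01, 0.01] 
[0.0, -0.058, -0.009] [-0.86, -0.01, 0.01] 
[0.0, -0.057, -0.014] [-0.86, -0.01, 0.01] 
[0.0, -0.056, -0.017] [-0.86, -0.02, 0.01] 
[0.0, -0.054, -0.021] [-0.85, -0.01, 0.0]    -> [ 0.479  -0.3399  0.2201]
-- leg 16 rows; dist 0.116 ang 70.0 deg
[0.0, -0.009, 0.016] [-0.95, -0.0, 0.0] 
[0.0, -0.01, 0.015] [-0.95, -0.0, 0.0] 
[0.0, -0.011, 0.014] [-0.96, -0.0, 0.0] 
[0.0, -0.012, 0.013] [-0.95, -0.0, 0.0] 
[0.0, -0.013, 0.012] [-0.96, -0.0, -0.0]    -> [ 0.4781 -0.3047  0.2136]
[0.0, -0.014, 0.011] [-0.95, -0.0, -0.0] 
[0.0, -0.015, 0.01] [-0.96, -0.0, -0.0] 
[0.0, -0.016, 0.009] [-0.95, -0.0, -0.0] 
[0.0, -0.017, 0.008] [-0.96, -0.0, -0.0] 
[0.0, -0.017, 0.006] [-0.95, -0.0, -0.0]    -> [ 0.4772 -0.2689  0.2074]
[0.0, -0.018, 0.005] [-0.96, -0.0, -0.0] 
[0.0, -0.018, 0.004] [-0.95, -0.0, -0.0] 
[0.0, -0.018, 0.002] [-0.96, -0.0, -0.0] 
[0.0, -0.018, 0.001] [-0.95, -0.0, -0.0] 
[0.0, -0.018, -0.0] [-0.96, -0.0, -0.0]    -> [ 0.4763 -0.2329  0.2011]
[0.0, -0.018, -0.002] [-0.95, -0.0, -0.0]    -> [ 0.4761 -0.2258  0.1999]
-- leg 6 rows; dist 0.108 ang 0.0 deg
[0.0, -0.015, 0.042] [-0.0, -0.0, -0.0] 
[0.0, -0.016, 0.043] [-0.0, -0.0, -0.0] 
[0.0, -0.015, 0.042] [-0.0, -0.0, -0.0] 
[0.0, -0.016, 0.043] [-0.0, -0.0, -0.0] 
[0.0, -0.015, 0.042] [-0.0, -0.0, -0.0]    -> [ 0.4761 -0.2258  0.1097]
[0.0, -0.016, 0.043] [-0.0, -0.0, -0.0]    -> [ 0.4761 -0.2257  0.0913]
```

send_rows(delta_pos=[[0, -0.058, -0.005], [0, -0.058, -0.009], [0, -0.057, -0.014], [0, -0.056, -0.017], [0, -0.054, -0.021]], angular=[[-0.86, -0.01, 0.01], [-0.86, -0.01, 0.01], [-0.86, -0.01, 0.01], [-0.86, -0.02, 0.01], [-0.85, -0.01, 0]])

```text
clock: 9.08
position: [0.479, -0.3351, 0.2204]
ee_rot: [-0.424, 0.905, 0.012, -0.008]
contact_force: [-0.4, -0.7, -0.2]
width: 0.085
```

send_rows(delta_pos=[[0, -0.009, 0.016], [0, -0.01, 0.015], [0, -0.011, 0.014], [0, -0.012, 0.013], [0, -0.013, 0.012]], angular=[[-0.95, 0, 0], [-0.95, 0, 0], [-0.96, 0, 0], [-0.95, 0, 0], [-0.96, 0, 0]])

```text
clock: 9.5
position: [0.4779, -0.2998, 0.2134]
ee_rot: [-0.244, 0.97, 0.013, -0.005]
contact_force: [0.6, 0.1, 0.3]
width: 0.0851
```

send_rows(delta_pos=[[0, -0.014, 0.011], [0, -0.015, 0.01], [0, -0.016, 0.009], [0, -0.017, 0.008], [0, -0.017, 0.006]], angular=[[-0.95, 0, 0], [-0.96, 0, 0], [-0.95, 0, 0], [-0.96, 0, 0], [-0.95, 0, 0]])

```text
clock: 9.92
position: [0.4767, -0.2636, 0.2075]
ee_rot: [-0.056, 0.998, 0.014, -0.002]
contact_force: [0.1, -0.1, 0.2]
width: 0.0852
```

send_rows(delta_pos=[[0, -0.018, 0.005], [0, -0.018, 0.004], [0, -0.018, 0.002], [0, -0.018, 0.001], [0, -0.018, 0]], angular=[[-0.96, 0, 0], [-0.95, 0, 0], [-0.96, 0, 0], [-0.95, 0, 0], [-0.96, 0, 0]])

```text
clock: 10.33
position: [0.4756, -0.2277, 0.2015]
ee_rot: [0.134, 0.991, 0.014, 0.001]
contact_force: [0.1, 0.6, -0.9]
width: 0.0848
```

send_rows(delta_pos=[[0, -0.018, 0], [0, 0, 0], [0, 0, 0]], angular=[[-0.95, 0, 0], [0, 0, 0], [0, 0, 0]])

```text
clock: 10.58
position: [0.4754, -0.2199, 0.1988]
ee_rot: [0.17, 0.985, 0.016, 0.0]
contact_force: [-0.1, -0.0, 0.0]
width: 0.0847
```

```bash
python3 - <<'E'
from h import *
import cv2
show()
A=manip.get_image("top")[110:260,380:540];B=manip.get_image("side")[50:200,280:440]
cv2.imwrite("pics/pre2.png",cv2.resize(np.hstack([A,B]),(800,375)))
plan([(np.array([.4762,-.2257,.0915]),tiltR(.025,-np.radians(20)),6)])
E
```

```text
t 10.58 q [-0.361  0.195  1.805 -0.368  1.042 -0.221] p [ 0.4754 -0.2199  0.1988] x [ 0.999  0.031 -0.005] z [ 0.006 -0.334 -0.942] F [-0.1 -0.   0. ] w 0.0847
-- leg 6 rows; dist 0.108 ang 0.5 deg
[0.0, -0.014, 0.043] [-0.02, 0.0, 0.01] 
[0.0, -0.014, 0.043] [-0.01, 0.0, 0.01] 
[0.0, -0.014, 0.043] [-0.02, 0.01, 0.01] 
[0.0, -0.013, 0.043] [-0.01, 0.0, 0.01] 
[0.0, -0.014, 0.043] [-0.02, 0.01, 0.01]    -> [ 0.4761 -0.2249  0.1093]
[0.0, -0.013, 0.042] [-0.01, 0.0, 0.0]    -> [ 0.4761 -0.2258  0.0917]
```

View pics/pre2.png

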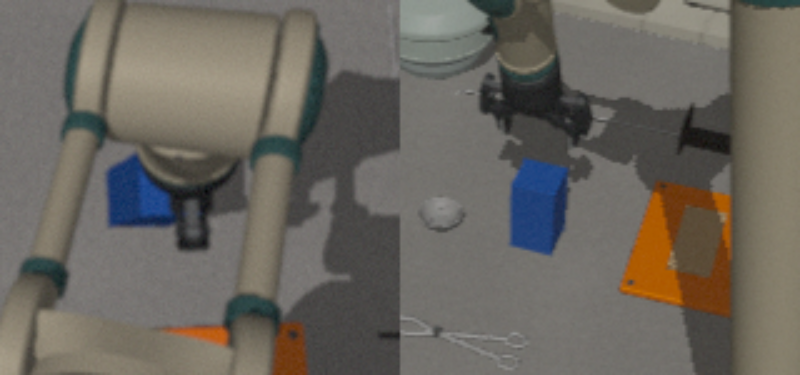

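send_rows(delta_pos=[[0, -0.014, 0.045], [0, -0.015, 0.05], [0, -0.015, 0.05], [0, -0.014, 0.045], [0, -0.011, 0.032]], angular=[[-0.02, 0, 0.01], [-0.01, 0, 0.01], [-0.02, 0.01, 0.01], [-0.02, 0.01, 0.02], [-0.02, 0, 0.01]])

```text
clock: 11.1
position: [0.4753, -0.2271, 0.105]
ee_rot: [0.173, 0.985, 0.01, 0.001]
contact_force: [-0.0, 0.7, -0.8]
width: 0.085
```

send_rows(delta_pos=[[0, -0.007, 0.022], [0, -0.004, 0.012], [0, 0, 0], [0, 0, 0]], angular=[[0, 0, 0], [0, 0, 0], [0, 0, 0], [0, 0, 0]])

```text
clock: 11.43
position: [0.4764, -0.2269, 0.0925]
ee_rot: [0.174, 0.985, 0.011, 0.002]
contact_force: [-0.0, 0.1, 0.6]
width: 0.0848
```

```bash
python3 - <<'E'
from h import *
show()
plan([(np.array([.4762,-.2257,.0915]),tiltR(.025,-np.radians(20)),1)])
E
```

```text
t 11.43 q [-0.369  0.319  1.952 -0.464  0.787 -0.075] p [ 0.4764 -0.2269  0.0925] x [1.    0.023 0.001] z [ 0.009 -0.343 -0.939] F [-0.   0.1  0.6] w 0.0848
-- leg 1 rows; dist 0.002 ang 0.1 deg
[-0.0, -0.004, 0.001] [0.01, -0.0, -0.02]    -> [ 0.4763 -0.2255  0.0916]
```

Good; close on the standing cover.

send_rows(delta_pos=[[0, 0, 0], [0, 0, 0], [0, 0, 0], [0, 0, 0], [0, 0, 0]], angular=[[0, 0, 0], [0, 0, 0], [0, 0, 0], [0, 0, 0], [0, 0, 0]], hand=50, squeeze=50)

```text
clock: 11.85
position: [0.4769, -0.2264, 0.0932]
ee_rot: [0.175, 0.985, 0.012, 0.003]
contact_force: [0.5, 0.9, 6.2]
width: 0.0634
```

send_rows(delta_pos=[[0, 0, 0], [0, 0, 0]], angular=[[0, 0, 0], [0, 0, 0]])

```text
clock: 12.02
position: [0.4769, -0.2264, 0.0932]
ee_rot: [0.175, 0.985, 0.012, 0.003]
contact_force: [0.3, 0.6, 6.5]
width: 0.0634
```

```bash
python3 - <<'E'
from h import *
import cv2
show()
B=manip.get_image("side")[70:170,290:390]
cv2.imwrite("pics/gr2.png",cv2.resize(B,(500,500)))
E
```

```text
t 12.02 q [-0.367  0.318  1.952 -0.464  0.787 -0.075] p [ 0.4769 -0.2264  0.0932] x [1.    0.025 0.002] z [ 0.01  -0.344 -0.939] F [0.3 0.6 6.5] w 0.0634
```

View pics/gr2.png

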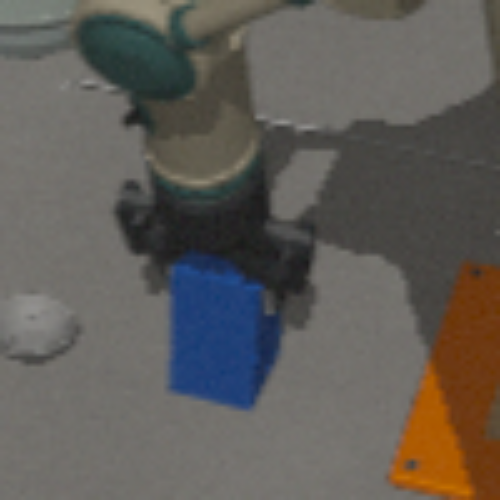

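```bash
python3 - <<'E'
from h import *
a=np.radians
p,r=pose()
plan([(p+[0,0,.14],tiltR(.025,a(-20)),5),(np.array([.4868,.2015,.19]),tiltR(-.0925,a(70)),22)])
E
```

```text
-- leg 5 rows; dist 0.140 ang 0.2 deg
[0.0, 0.024, -0.066] [0.0, -0.0, -0.0] 
[0.0, 0.024, -0.066] [0.01, -0.01, -0.0] 
[0.0, 0.024, -0.066] [0.0, -0.0, -0.0] 
[0.0, 0.024, -0.065] [0.01, -0.01, -0.01] 
[0.0, 0.024, -0.066] [0.0, -0.0, -0.0]    -> [ 0.4767 -0.2263  0.2333]
-- leg 22 rows; dist 0.430 ang 90.2 deg
[0.002, -0.047, -0.012] [0.89, 0.03, 0.07] 
[0.002, -0.048, -0.009] [0.89, 0.03, 0.07] 
[0.002, -0.049, -0.005] [0.89, 0.03, 0.07] 
[0.002, -0.049, -0.002] [0.89, 0.03, 0.07] 
[0.001, -0.049, 0.002] [0.89, 0.03, 0.07]    -> [ 0.4788 -0.1289  0.2236]
[0.001, -0.049, 0.005] [0.89, 0.03, 0.07] 
[0.001, -0.048, 0.009] [0.89, 0.03, 0.07] 
[0.0, -0.047, 0.012] [0.89, 0.03, 0.07] 
[0.0, -0.046, 0.015] [0.89, 0.03, 0.07] 
[-0.0, -0.045, 0.019] [0.89, 0.03, 0.07]    -> [ 0.481  -0.0319  0.2138]
[-0.0, -0.044, 0.022] [0.89, 0.03, 0.07] 
[-0.001, -0.042, 0.025] [0.89, 0.03, 0.06] 
[-0.001, -0.04, 0.028] [0.89, 0.03, 0.07] 
[-0.001, -0.038, 0.031] [0.89, 0.03, 0.06] 
[-0.001, -0.036, 0.033] [0.89, 0.03, 0.07]    -> [0.4837 0.0655 0.2038]
[-0.002, -0.033, 0.036] [0.9, 0.03, 0.06] 
[-0.002, -0.031, 0.038] [0.89, 0.03, 0.07] 
[-0.002, -0.028, 0.04] [0.9, 0.03, 0.06] 
[-0.003, -0.025, 0.042] [0.89, 0.03, 0.07] 
[-0.003, -0.022, 0.044] [0.9, 0.03, 0.06]    -> [0.4858 0.163  0.194 ]
[-0.003, -0.018, 0.045] [0.89, 0.03, 0.07] 
[-0.003, -0.015, 0.046] [0.9, 0.03, 0.06]    -> [0.4867 0.2016 0.1898]
```

send_rows(delta_pos=[[0, 0.012, -0.033], [0, 0.024, -0.066], [0, 0.03, -0.08], [0, 0.03, -0.08], [0, 0.024, -0.066]], angular=[[0, 0, 0], [0.01, -0.01, 0], [0, 0, 0], [0.01, -0.01, -0.01], [0, 0, 0]])

```text
clock: 12.48
position: [0.4759, -0.2265, 0.2325]
ee_rot: [0.173, 0.985, 0.012, 0.001]
contact_force: [1.1, -0.4, -0.7]
width: 0.0634
```

send_rows(delta_pos=[[0.002, -0.047, -0.012], [0.002, -0.048, -0.009], [0.002, -0.049, -0.005], [0.002, -0.049, -0.002], [0.001, -0.049, 0.002]], angular=[[0.89, 0.03, 0.07], [0.89, 0.03, 0.07], [0.89, 0.03, 0.07], [0.89, 0.03, 0.07], [0.89, 0.03, 0.07]])

```text
clock: 12.9
position: [0.4781, -0.128, 0.2211]
ee_rot: [-0.006, 1.0, -0.0, 0.007]
contact_force: [0.8, 0.1, -1.7]
width: 0.0638
```

send_rows(delta_pos=[[0.001, -0.049, 0.005], [0.001, -0.048, 0.009], [0, -0.047, 0.012], [0, -0.046, 0.015], [0, -0.045, 0.019]], angular=[[0.89, 0.03, 0.07], [0.89, 0.03, 0.07], [0.89, 0.03, 0.07], [0.89, 0.03, 0.07], [0.89, 0.03, 0.07]])

```text
clock: 13.32
position: [0.4803, -0.0314, 0.2113]
ee_rot: [-0.183, 0.983, -0.013, 0.013]
contact_force: [0.2, -0.5, -1.3]
width: 0.0635
```

```bash
python3 - <<'E'
from h import *
show()
a=np.radians
plan([(np.array([.4868,.2015,.19]),tiltR(-.0925,a(70)),13)])
E
```

```text
t 13.32 q [-0.46   0.201  1.771  0.353  1.325 -0.547] p [ 0.4803 -0.0314  0.2113] x [ 0.999 -0.031  0.021] z [ 0.031  0.359 -0.933] F [ 0.2 -0.5 -1.3] w 0.0635
-- leg 13 rows; dist 0.234 ang 49.0 deg
[-0.0, -0.04, 0.02] [0.82, 0.03, 0.06] 
[-0.0, -0.039, 0.023] [0.82, 0.03, 0.06] 
[-0.001, -0.037, 0.025] [0.82, 0.03, 0.06] 
[-0.001, -0.036, 0.027] [0.82, 0.03, 0.06] 
[-0.001, -0.034, 0.03] [0.82, 0.03, 0.06]    -> [0.4829 0.0582 0.203 ]
[-0.001, -0.032, 0.032] [0.82, 0.03, 0.06] 
[-0.002, -0.03, 0.034] [0.82, 0.03, 0.06] 
[-0.002, -0.027, 0.036] [0.82, 0.03, 0.06] 
[-0.002, -0.025, 0.037] [0.82, 0.03, 0.06] 
[-0.002, -0.022, 0.039] [0.82, 0.03, 0.05]    -> [0.4855 0.1479 0.1948]
[-0.003, -0.02, 0.04] [0.82, 0.02, 0.06] 
[-0.003, -0.017, 0.041] [0.82, 0.03, 0.05] 
[-0.002, -0.014, 0.043] [0.82, 0.02, 0.06]    -> [0.4869 0.2014 0.1899]
```

send_rows(delta_pos=[[0, -0.04, 0.02], [0, -0.039, 0.023], [-0.001, -0.037, 0.025], [-0.001, -0.036, 0.027], [-0.001, -0.034, 0.03]], angular=[[0.82, 0.03, 0.06], [0.82, 0.03, 0.06], [0.82, 0.03, 0.06], [0.82, 0.03, 0.06], [0.82, 0.03, 0.06]])

```text
clock: 13.73
position: [0.483, 0.0579, 0.2026]
ee_rot: [-0.34, 0.94, -0.024, 0.019]
contact_force: [0.5, 0.3, -0.9]
width: 0.0639
```

send_rows(delta_pos=[[-0.001, -0.032, 0.032], [-0.002, -0.03, 0.034], [-0.002, -0.027, 0.036], [-0.002, -0.025, 0.037], [-0.002, -0.022, 0.039]], angular=[[0.82, 0.03, 0.06], [0.82, 0.03, 0.06], [0.82, 0.03, 0.06], [0.82, 0.03, 0.06], [0.82, 0.03, 0.05]])

```text
clock: 14.15
position: [0.4857, 0.1474, 0.1939]
ee_rot: [-0.489, 0.871, -0.033, 0.024]
contact_force: [-0.0, 0.3, -0.3]
width: 0.0635
```

send_rows(delta_pos=[[-0.003, -0.02, 0.034], [-0.003, -0.014, 0.03], [-0.001, -0.008, 0.02], [0, 0, 0], [0, 0, 0]], angular=[[0.82, 0.02, 0.06], [0.6, 0.03, 0.05], [0.3, 0.02, 0.06], [0, 0, 0], [0, 0, 0]])

```text
clock: 14.57
position: [0.4858, 0.1847, 0.1922]
ee_rot: [-0.547, 0.836, -0.039, 0.025]
contact_force: [1.5, 0.2, -0.4]
width: 0.0632
```

```bash
python3 - <<'E'
from h import *
import cv2
A=manip.get_image("top")[110:260,200:360];B=manip.get_image("side")[150:300,200:360]
cv2.imwrite("pics/hov.png",cv2.resize(np.hstack([A,B]),(800,375)))
show()
a=np.radians
plan([(np.array([.4868,.2015,.12]),tiltR(-.0925,a(69.9)),5)])
E
```

```text
t 14.67 q [-0.425  0.441  2.065  1.066  1.425 -0.969] p [0.4864 0.1842 0.1929] x [ 0.996 -0.092  0.001] z [ 0.085  0.912 -0.401] F [ 0.2 -0.4 -0.4] w 0.0637
-- leg 5 rows; dist 0.075 ang 3.6 deg
[-0.001, 0.03, 0.023] [0.16, -0.0, 0.0] 
[-0.001, 0.03, 0.022] [0.15, -0.0, 0.0] 
[-0.0, 0.031, 0.022] [0.16, -0.0, 0.01] 
[-0.001, 0.031, 0.021] [0.15, -0.0, 0.0] 
[-0.0, 0.03, 0.021] [0.16, -0.01, 0.01]    -> [0.4869 0.2016 0.1201]
```

View pics/hov.png

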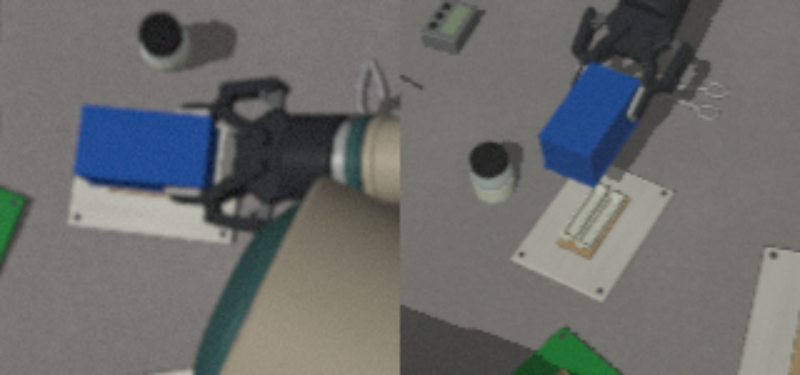

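send_rows(delta_pos=[[-0.001, 0.03, 0.023], [-0.001, 0.034, 0.026], [0, 0.034, 0.024], [-0.001, 0.03, 0.02], [0, 0.016, 0.011]], angular=[[0.16, 0, 0], [0.15, 0, 0], [0.16, 0, 0.01], [0.15, 0, 0], [0.16, -0.01, 0.01]])

```text
clock: 15.08
position: [0.4868, 0.2008, 0.1228]
ee_rot: [-0.572, 0.819, -0.038, 0.026]
contact_force: [-0.7, -0.1, -0.9]
width: 0.0637
```

send_rows(delta_pos=[[0, 0.008, 0.005], [0, 0, 0], [0, 0, 0]], angular=[[0, 0, 0], [0, 0, 0], [0, 0, 0]])

```text
clock: 15.33
position: [0.487, 0.2017, 0.1205]
ee_rot: [-0.573, 0.818, -0.038, 0.026]
contact_force: [0.6, -0.2, -0.8]
width: 0.0631
```

```bash
python3 - <<'E'
from h import *
import cv2
t=manip.get_image("top");s=manip.get_image("side")
c=lambda im,x,y,w,h,k:cv2.resize(im[y:y+h,x:x+w],None,fx=k,fy=k,interpolation=2)
cv2.imwrite("pics/h_t.png",c(t,215,130,100,75,8));cv2.imwrite("pics/h_s.png",c(s,225,170,100,75,8))
show()
E
```

```text
t 15.43 q [-0.407  0.614  2.136  1.151  1.363 -1.191] p [0.4869 0.2018 0.1208] x [ 0.996 -0.092  0.   ] z [ 0.087  0.935 -0.343] F [ 0.6  0.1 -0.7] w 0.0632
```

View pics/h_t.png

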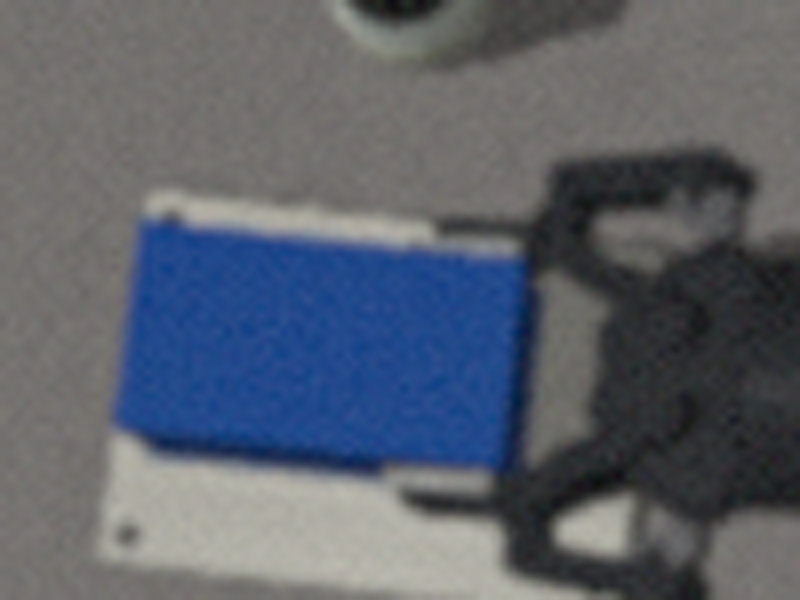

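View pics/h_s.png

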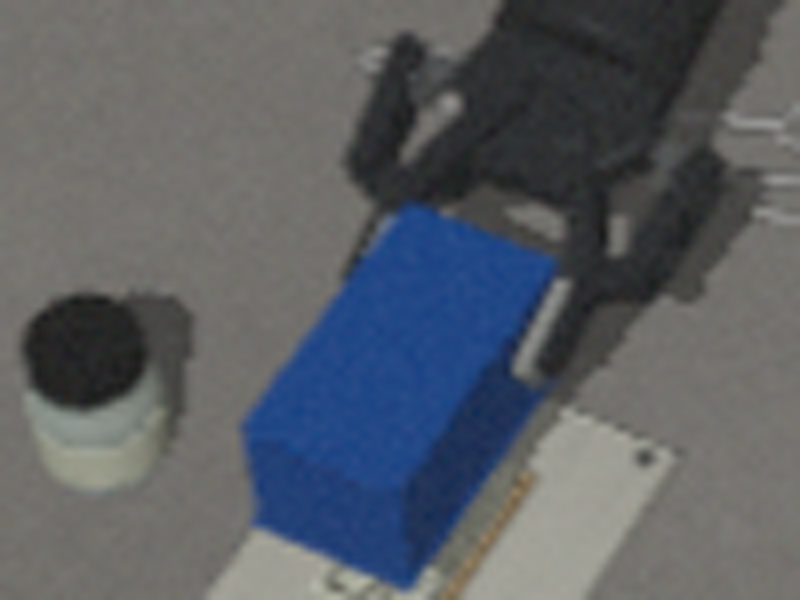

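```bash
python3 - <<'E'
from h import *
X,Y,H=.058,.032,.03
rA=full([(140,222),(530,255),(505,470),(118,428)],215,130,8)
lA=np.array([(X,-Y,H),(-X,-Y,H),(-X,Y,H),(X,Y,H)])
rC=full([(415,203),(560,255),(408,485),(247,430),(260,520),(410,588)],225,170,8)
lC=np.array([(-X,-Y,H),(-X,Y,H),(X,Y,H),(X,-Y,H),(X,-Y,-H),(X,Y,-H)])
def f(v):
    r=R.from_euler("ZYX",[v[3],v[4],v[5]])
    return np.concatenate([(proj(c,r.apply(l)+v[:3])-px).ravel() for c,l,px in(("top",lA,rA),("side",lC,rC))])
s=least_squares(f,[.49,.236,.114,1.48,0,0]);print(s.x.round(4),np.degrees(s.x[3:]).round(1));print(f(s.x).reshape(-1,2).round(1).tolist())
for z in(.1144,):
  v,e=fit([("top",lA,rA),("side",lC,rC)],[.49,.236,1.48],z);print(v.round(4),e.round(1).tolist())
  v,e=fit([("top",lA,rA)],[.49,.236,1.48],z);print(v.round(4))
  v,e=fit([("side",lC,rC)],[.49,.236,1.48],z);print(v.round(4))
E
```

```text
[ 0.488   0.2342  0.114   1.4914 -0.0178 -0.0022] [85.5 -1.  -0.1]
[[0.3, -0.1], [-0.1, 0.4], [0.2, 0.0], [-0.1, 0.6], [-0.9, -0.5], [0.1, 0.4], [-0.5, 0.4], [-0.3, -0.9], [0.1, 0.4], [0.5, -0.0]]
[0.4879 0.2338 1.4885] [[0.4, -0.1], [-0.2, 0.4], [0.0, -0.0], [-0.1, 0.5], [-0.9, -0.7], [0.1, 0.2], [-0.6, 0.6], [-0.3, -0.8], [0.3, 0.3], [0.7, -0.1]]
[0.4883 0.2338 1.4897]
[0.4873 0.2339 1.4831]
```

```bash
python3 - <<'E'
from h import *
plan([(np.array([.4887,.2038,.075]),tiltR(-.097,np.radians(69.9)),5)])
E
```

```text
-- leg 5 rows; dist 0.046 ang 0.3 deg
[0.001, 0.021, 0.009] [-0.0, 0.01, 0.0] 
[0.001, 0.021, 0.009] [-0.0, 0.01, 0.01] 
[0.001, 0.021, 0.009] [-0.0, 0.01, 0.0] 
[0.0, 0.021, 0.009] [-0.01, 0.01, 0.01] 
[0.001, 0.022, 0.008] [-0.0, 0.01, 0.0]    -> [0.4887 0.2036 0.075 ]
```

send_rows(delta_pos=[[0.001, 0.022, 0.009], [0.001, 0.026, 0.011], [0.001, 0.026, 0.011], [0, 0.02, 0.008], [0.001, 0.012, 0.005]], angular=[[0, 0.01, 0], [0, 0.01, 0.01], [0, 0.01, 0], [-0.01, 0.01, 0.01], [0, 0.01, 0]])

```text
clock: 15.85
position: [0.4882, 0.2039, 0.0732]
ee_rot: [-0.572, 0.819, -0.04, 0.027]
contact_force: [0.6, -0.0, -1.0]
width: 0.0635
```

send_rows(delta_pos=[[0, 0, 0], [0, 0, 0]], angular=[[0, 0, 0], [0, 0, 0]])

```text
clock: 16.02
position: [0.4883, 0.204, 0.0742]
ee_rot: [-0.573, 0.818, -0.04, 0.027]
contact_force: [0.3, 0.8, -1.4]
width: 0.0636
```

```bash
python3 - <<'E'
from h import *
import cv2
t=manip.get_image("top");s=manip.get_image("side")
c=lambda im,x,y,w,h,k:cv2.resize(im[y:y+h,x:x+w],None,fx=k,fy=k,interpolation=2)
cv2.imwrite("pics/i_t.png",c(t,215,130,100,75,8));cv2.imwrite("pics/i_s.png",c(s,225,190,100,75,8))
show()
E
```

```text
t 16.12 q [-0.402  0.71   2.155  1.183  1.316 -1.297] p [0.4883 0.204  0.0745] x [ 0.995 -0.097 -0.001] z [ 0.09   0.935 -0.343] F [-0.7  0.9 -0.9] w 0.0633
```

View pics/i_t.png

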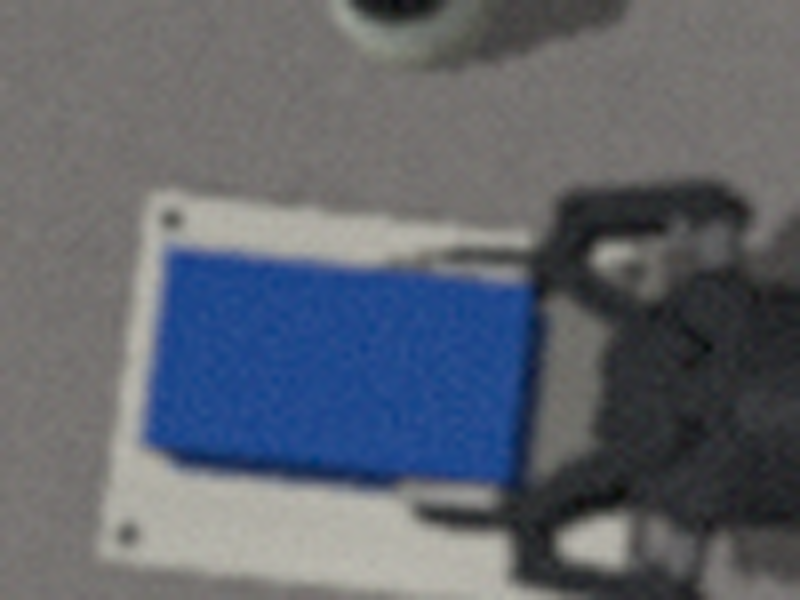

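View pics/i_s.png

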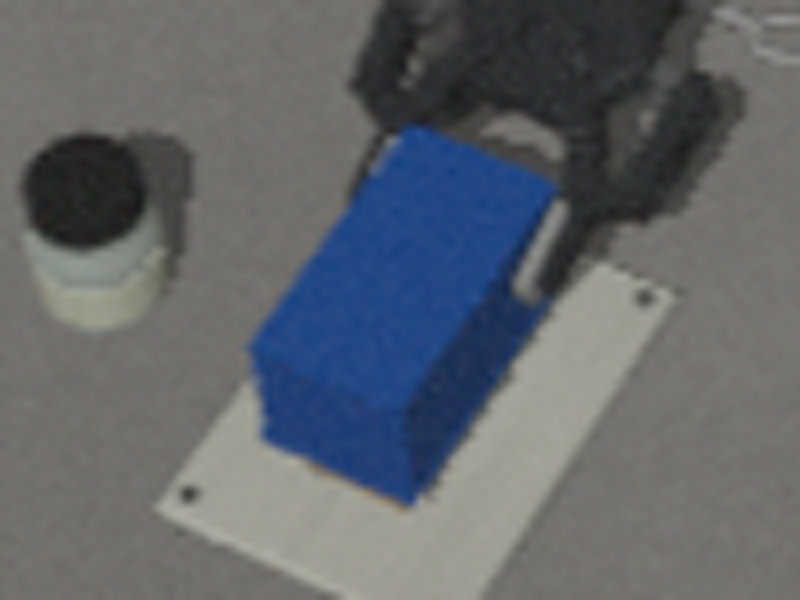

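```bash
python3 - <<'E'
from h import *
X,Y,H=.058,.032,.03
rA=full([(165,248),(537,285),(518,487),(148,443)],215,130,8)
lA=np.array([(X,-Y,H),(-X,-Y,H),(-X,Y,H),(X,Y,H)])
rC=full([(413,125),(558,185),(408,408),(250,345),(263,437),(415,503)],225,190,8)
lC=np.array([(-X,-Y,H),(-X,Y,H),(X,Y,H),(X,-Y,H),(X,-Y,-H),(X,Y,-H)])
z=.0681
for o in([("top",lA,rA),("side",lC,rC)],[("top",lA,rA)],[("side",lC,rC)]):
  v,e=fit(o,[.49,.236,1.48],z);print(v.round(4),e.round(1).tolist())
plan([(np.array([.4883,.204,.055]),tiltR(-.097,np.radians(69.9)),5)])
E
```

```text
[0.4893 0.2363 1.4812] [[0.4, -0.2], [-0.3, -0.1], [-0.8, -0.2], [-0.7, 0.5], [-0.2, -0.7], [0.3, -0.7], [-0.4, 0.2], [0.1, -0.2], [0.6, -0.1], [0.2, -0.2]]
[0.4892 0.2354 1.4846] [[0.7, -0.1], [0.1, -0.2], [-0.4, -0.2], [-0.3, 0.6]]
[0.4891 0.2373 1.4768] [[-0.1, -0.4], [0.3, -0.4], [-0.6, 0.5], [-0.0, 0.0], [0.5, 0.1], [0.0, 0.1]]
-- leg 5 rows; dist 0.020 ang 0.1 deg
[0.0, 0.009, 0.003] [-0.0, 0.0, -0.0] 
[0.0, 0.009, 0.003] [-0.0, 0.0, -0.0] 
[0.0, 0.009, 0.004] [-0.0, 0.0, -0.0] 
[0.0, 0.009, 0.003] [-0.01, 0.0, -0.01] 
[0.0, 0.01, 0.004] [-0.0, 0.01, -0.0]    -> [0.4883 0.204  0.0549]
```

send_rows(delta_pos=[[0.001, 0.009, 0.003], [0, 0.009, 0.003], [0, 0.009, 0.004], [0, 0.009, 0.003], [0, 0.008, 0.003]], angular=[[0, 0, 0], [0, 0, 0], [0, 0, 0], [-0.01, 0, 0], [0, 0, 0]])

```text
clock: 16.53
position: [0.4886, 0.2039, 0.055]
ee_rot: [-0.572, 0.819, -0.04, 0.027]
contact_force: [0.1, 0.6, -0.2]
width: 0.0636
```

send_rows(delta_pos=[[0, 0.005, 0.002], [0, 0.004, 0.0015], [0, 0, 0]], angular=[[0, 0, 0], [0, 0, 0], [0, 0, 0]])

```text
clock: 16.78
position: [0.4885, 0.204, 0.0512]
ee_rot: [-0.572, 0.819, -0.04, 0.027]
contact_force: [0.0, -0.2, -0.8]
width: 0.0633
```

send_rows(delta_pos=[[0, 0.004, 0.0015], [0, 0, 0]], angular=[[0, 0, 0], [0, 0, 0]])

```text
clock: 16.95
position: [0.4886, 0.2039, 0.0497]
ee_rot: [-0.572, 0.819, -0.04, 0.027]
contact_force: [-0.1, 0.2, -1.4]
width: 0.0634
```

send_rows(delta_pos=[[0, 0.003, 0.001], [0, 0, 0]], angular=[[0, 0, 0], [0, 0, 0]])

```text
clock: 17.12
position: [0.4886, 0.2039, 0.0485]
ee_rot: [-0.572, 0.819, -0.04, 0.027]
contact_force: [-0.2, -0.1, -1.5]
width: 0.0633
```

send_rows(delta_pos=[[0, 0.0025, 0.001], [0, 0, 0]], angular=[[0, 0, 0], [0, 0, 0]])

```text
clock: 17.28
position: [0.4886, 0.2039, 0.0475]
ee_rot: [-0.572, 0.819, -0.04, 0.027]
contact_force: [-0.5, -0.2, -0.8]
width: 0.0639
```

send_rows(delta_pos=[[0, 0.0025, 0.001], [0, 0, 0]], angular=[[0, 0, 0], [0, 0, 0]])

```text
clock: 17.45
position: [0.4886, 0.204, 0.0463]
ee_rot: [-0.572, 0.819, -0.04, 0.027]
contact_force: [-0.0, 1.0, -1.4]
width: 0.0634
```

send_rows(delta_pos=[[0, 0.0025, 0.001], [0, 0, 0]], angular=[[0, 0, 0], [0, 0, 0]])

```text
clock: 17.62
position: [0.4886, 0.2041, 0.0457]
ee_rot: [-0.573, 0.818, -0.04, 0.027]
contact_force: [0.1, -0.4, 0.5]
width: 0.0635
```

send_rows(delta_pos=[[0, 0.0025, 0.001], [0, 0, 0]], angular=[[0, 0, 0], [0, 0, 0]])

```text
clock: 17.78
position: [0.4886, 0.2042, 0.0457]
ee_rot: [-0.574, 0.818, -0.04, 0.027]
contact_force: [-0.1, -3.2, 5.9]
width: 0.0638
```

send_rows(delta_pos=[[0, 0.0015, 0.0005], [0, 0, 0]], angular=[[0, 0, 0], [0, 0, 0]])

```text
clock: 17.95
position: [0.4886, 0.2042, 0.0456]
ee_rot: [-0.574, 0.817, -0.04, 0.027]
contact_force: [-0.2, -4.4, 8.5]
width: 0.0638
```

```bash
python3 - <<'E'
from h import *
import cv2
s=manip.get_image("side")
c=lambda im,x,y,w,h,k:cv2.resize(im[y:y+h,x:x+w],None,fx=k,fy=k,interpolation=2)
cv2.imwrite("pics/j_s.png",c(s,225,190,100,75,8))
show()
E
```

```text
t 18.00 q [-0.403  0.773  2.161  1.202  1.294 -1.364] p [0.4887 0.2042 0.0456] x [ 0.995 -0.097 -0.001] z [ 0.091  0.936 -0.339] F [-1.1 -5.5  8.1] w 0.0637
```

View pics/j_s.png

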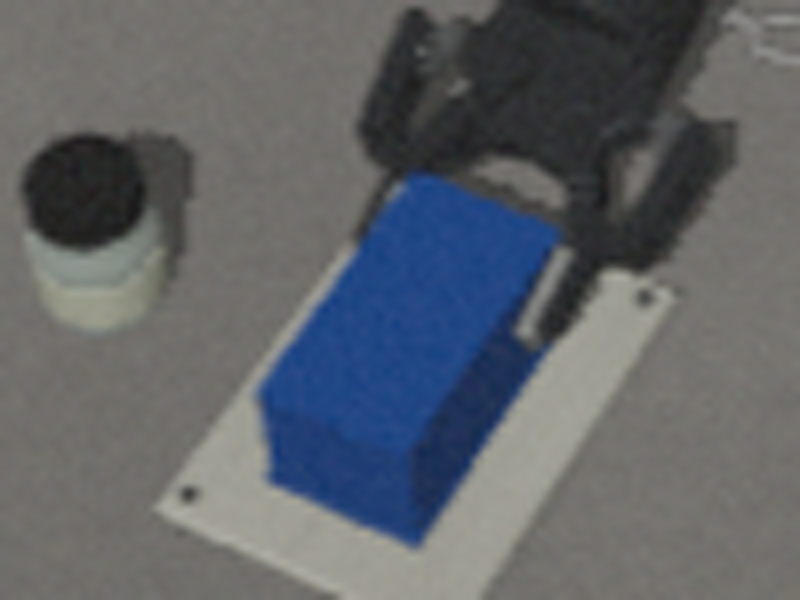

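send_rows(delta_pos=[[0, -0.004, -0.0015], [0, 0, 0]], angular=[[0, 0, 0], [0, 0, 0]])

```text
clock: 18.17
position: [0.4887, 0.2039, 0.0457]
ee_rot: [-0.572, 0.819, -0.04, 0.027]
contact_force: [-0.7, -2.2, 1.8]
width: 0.0636
```

send_rows(delta_pos=[[0, 0, 0], [0, 0, 0], [0, 0, 0], [0, 0, 0], [0, 0, 0]], angular=[[0, 0, 0], [0, 0, 0], [0, 0, 0], [0, 0, 0], [0, 0, 0]], hand=85)

```text
clock: 18.58
position: [0.4885, 0.2041, 0.0453]
ee_rot: [-0.572, 0.819, -0.04, 0.027]
contact_force: [-1.0, -0.6, 0.1]
width: 0.0846
```

send_rows(delta_pos=[[0, 0, -0.02], [0, 0, -0.05], [0, 0, -0.07], [0, 0, -0.08], [0, 0, -0.08]], angular=[[0, 0, 0], [0, 0, 0], [0, 0, 0], [0, 0, 0], [0, 0, 0]])

```text
clock: 19.0
position: [0.4771, 0.0906, 0.0871]
ee_rot: [-0.572, 0.819, -0.04, 0.026]
contact_force: [0.5, 0.0, 0.1]
width: 0.0852
```

send_rows(delta_pos=[[0, -0.03, -0.06], [0, -0.05, -0.04], [0, -0.05, -0.02], [0, -0.03, 0], [0, 0, 0]], angular=[[0, 0, 0], [0, 0, 0], [0, 0, 0], [0, 0, 0], [0, 0, 0]])

```text
clock: 19.42
position: [0.4757, 0.0689, 0.165]
ee_rot: [-0.572, 0.819, -0.039, 0.028]
contact_force: [-0.2, 0.5, -0.7]
width: 0.0849
```

```bash
python3 - <<'E'
from h import *
import cv2
t=manip.get_image("top");s=manip.get_image("side")
c=lambda im,x,y,w,h,k:cv2.resize(im[y:y+h,x:x+w],None,fx=k,fy=k,interpolation=2)
cv2.imwrite("pics/k_t.png",c(t,215,130,100,75,8));cv2.imwrite("pics/k_s.png",c(s,225,190,100,75,8));cv2.imwrite("pics/k_f.png",s)
show()
E
```

```text
t 19.52 q [-0.655  0.559  2.022  0.921  1.544 -1.101] p [0.4752 0.0692 0.1628] x [ 0.995 -0.096 -0.002] z [ 0.089  0.934 -0.345] F [-0.3 -0.  -0.5] w 0.0849
```

View pics/k_t.png

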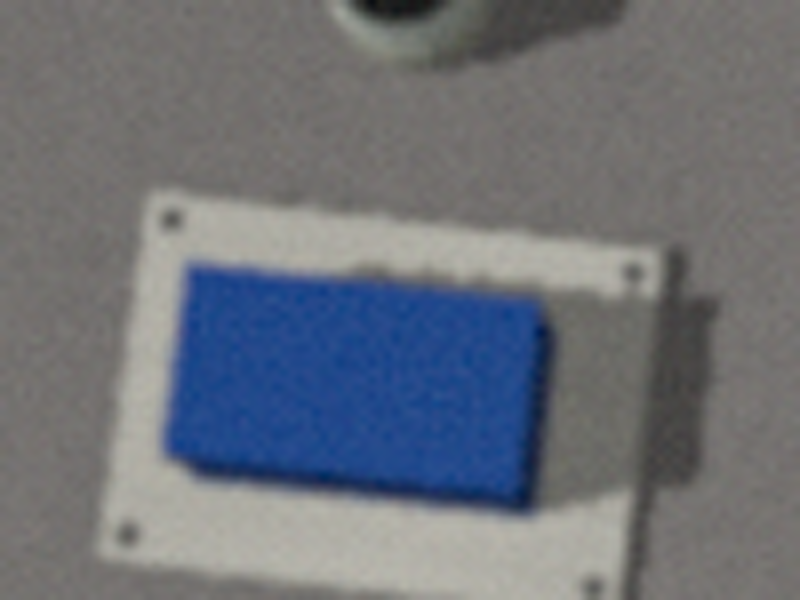

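View pics/k_s.png

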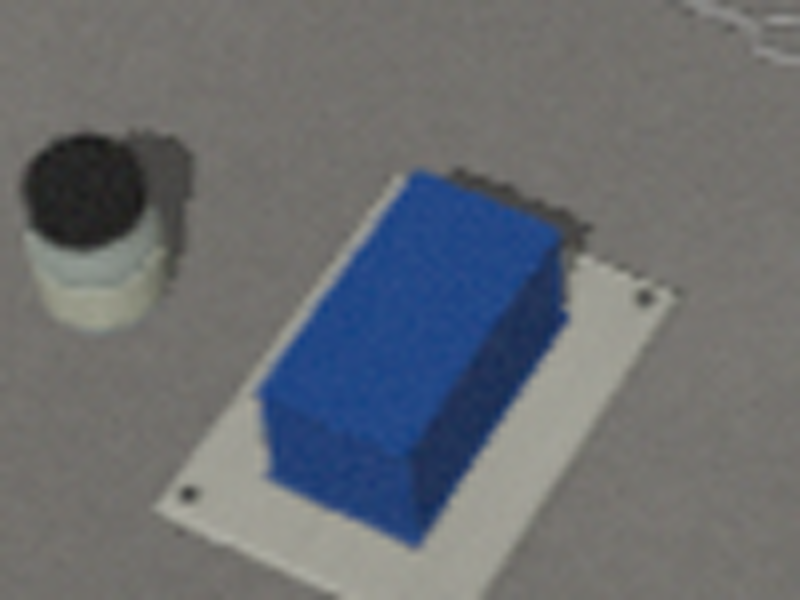

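View pics/k_f.png

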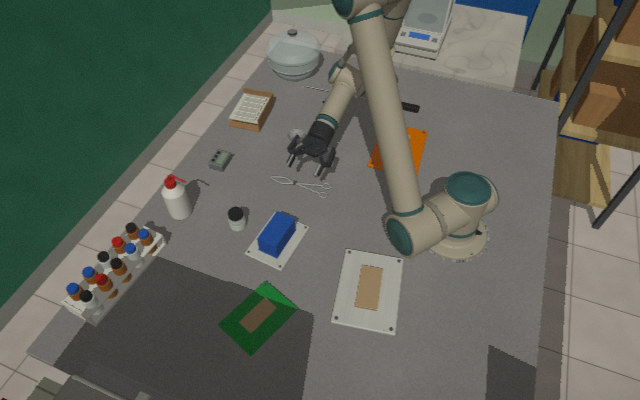

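```bash
python3 - <<'E'
from h import *
X,Y,H=.058,.032,.03
rA=full([(187,265),(545,298),(522,505),(168,455)],215,130,8)
lA=np.array([(X,-Y,H),(-X,-Y,H),(-X,Y,H),(X,Y,H)])
rC=full([(415,172),(565,238),(413,452),(262,392),(272,478),(418,545),(567,318)],225,190,8)
lC=np.array([(-X,-Y,H),(-X,Y,H),(X,Y,H),(X,-Y,H),(X,-Y,-H),(X,Y,-H),(-X,Y,-H)])
def f(v):
    r=R.from_euler("ZYX",v[3:])
    return np.concatenate([(proj(c,r.apply(l)+v[:3])-px).ravel() for c,l,px in(("top",lA,rA),("side",lC,rC))])
s=least_squares(f,[.49,.236,.04,1.48,0,0],loss='soft_l1');print(s.x[:3].round(4),np.degrees(s.x[3:]).round(1));print(f(s.x).reshape(-1,2).round(1).tolist())
v,e=fit([("top",lA,rA),("side",lC,rC)],[.49,.236,1.48],.04);print(v.round(4),e.round(1).tolist())
E
```

```text
[0.4901 0.236  0.0368] [84.9 -0.6 -1.5]
[[0.3, -0.1], [0.0, 0.5], [0.1, -0.9], [-0.3, 0.6], [0.4, -0.4], [-0.1, -0.9], [-0.2, 0.7], [-0.2, -0.3], [0.0, 0.1], [0.1, 0.1], [-0.2, 0.6]]
[0.4891 0.2365 1.4777] [[-0.1, -0.2], [-0.3, 0.5], [-0.4, -0.9], [-0.9, 0.5], [0.4, -0.8], [-0.2, -1.5], [-0.4, 0.3], [-0.4, -0.5], [0.4, -0.0], [0.4, -0.3], [0.3, 0.0]]
```

```bash
python3 -c "
from rig import manip
print(manip.get_state()['clock'],manip.sign_off())"
```

```text
the job is handed in; nothing more can be done
19.5167 None
```

The blue cover now stands open side down on the small white plate, covering both boats. I handed the job in at 19.5 s of the 61 s allowed. I turned it in two quarter turns, gripping across its 64 mm width each time. The first quarter turn stood it on its end on the bench. I then regripped near the top and finished the turn on the way to the plate. Both set-downs were slow, stopping when contact was felt at about 6–9 N, and then I opened the gripper and withdrew.

- **Position:** the last camera fit put the cover's middle at (0.489, 0.2365) m, yaw 1.478. I measured the plate at (0.4905, 0.236) m, yaw 1.478, so they agree to within about 2 mm.
- **Flatness:** a second fit with height and tilt left free gave 0.6° and 1.5° of tilt and a height about 3 mm low. I take that as noise from picking the corners by hand. The cover's bottom edge looked closed on the plate wherever I could see it, and contact came about 1 mm below the height I expected, so it is not perched on the pad.
- **Boats:** they cannot be seen under the cover. The pad's fit margin is 6 mm per side, and I felt no contact before the plate.
- **Other things:** the jar, dish and tongs looked unmoved in the last pictures, by eye only. I did not measure their positions.

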